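# Sort the spice tins by tag and secure the case

## Robot

A 7-joint arm with a two-finger parallel gripper is mounted at the origin on the work surface. World frame = base frame: x ahead of the robot, y to its left, z up, the work surface at z = 0. Lengths are in m, angles in rad, forces in N, time in s.
With the tool pointing down it reaches from about 0.425 to 0.875 m from the base axis. Payload 4.7 kg.
Tool frame: the origin (TCP) lies between the finger pads, 19 mm behind the fingertips; this is the grasp point; z points along the fingers, y is the direction in which the jaws open and shut (so a half turn about z gives the same grasp; the last joint's range is limited). The gripper opens to 85 mm and grips with 20 to 120 N. Pads are 22 mm wide; open, the fingers measure 114 mm over their backs; the gripper's body (76 mm by 85 mm) begins 54 mm behind the grasp point. The pads swing forward as they close: fully open they stand 13 mm farther back than shut.
Start: joints at [1.232, 0.321, -0.07, 1.45, 0.023, 1.371, -0.057], TCP at [0.225, -0.61, 0.25] pointing down, gripper open.
Joint ranges: [-2.86, 2.86], [-0.3, 2.09], [-1.38, 1.24], [0.06, 2.45], [-1.56, 4.7], [0.09, 2.05], [-2.69, 2.69]. Speed limits (rad/s): [2.57, 2.57, 3.14, 3.14, 3.14, 3.14, 3.14].

## Interface

Orientations are given as a unit quaternion [x, y, z, w].
In Python, from station import manip gives the robot as it stands. The module is installed in compiled form; this text tells all that it offers.
- The arm moves only by the tool drive_tool, never from a script. Its argument "steps" is a list of rows, each an object of numbers: "tx", "ty", "tz": the shift along the tool's x, y, z in units of 0.025 m (1.0 is 0.025 m); "wx", "wy", "wz": the turn, a rotation vector about the tool's x, y, z in units of 90 degrees (1.0 is 90 degrees). In form: [{"tx": .., "ty": .., "tz": .., "wx": .., "wy": .., "wz": ..}, ...]. A call has 1 to 20 rows; each row shifts and turns the commanded pose from where the row before left it, along the tool's axes as they then stand; what a row does not reach is not made up. A row lasts 1/8 s, in which the tool goes at most 62.5 mm and 10.7 degrees, less where a joint would pass 70% of its speed; a pose out of reach is approached as far as the arm can. A call with a number of a shift or a turn outside -1 to 1 is refused whole. A call with a gripper value outside its range is refused whole. "claw" is the closure, from 0 (fully open) to 1 (shut), set as the call begins (left out, the last holds). The fingers move at their own pace and stop on an object; "newtons" is the grip in N (left out, the last holds). Time passes only in rows, so rows that do not move let the fingers close. It gives the time, the measured TCP pose, the force and the opening at its end, in the units of the state.
- manip.read_state(): the state, without advancing time (a new reading comes with each control period).
- manip.read_camera(name): name is "side" or "top" or "wrist"; returns the picture (420x560x3 uint8, red, green, blue); there is no depth.
- manip.camera_info(name): a dict with "fx", "fy", "cx", "cy" (pixels), "view" (4x4, takes a point from world to camera coordinates). Camera axes: x right, y up, looking along -z (the intrinsics and any distortion apply to the point x, -y, -z); pixel columns grow to the right and rows downward; lengths in m; the calibration is good to about 2 mm. The wrist camera is an equidistant fisheye: a pixel r from the principal point sees the ray r / f radians off the axis. A picture is of the moment at which its call begins: read the wrist's pose just before it. camera_info takes no time and is no camera call; for the wrist camera it gives the pose at the moment of the call.
- manip.job_done(): hands the job in, once; it reports no verdict.
The state is a dict: "t": time; "joints": joint angles; "qd": joint speeds; "joint_torque": joint torques, N m; "tcp_pos": TCP position; "eef_rot": TCP orientation; "contact_force": force on the tool from outside, world axes, zero at the start; "ft_torque": the same for the moment, N m; "opening": opening from 0.0 (shut) to 1.0 (fully open).
Only numpy, scipy, OpenCV 4.12 (cv2) and the standard library are available. Lean on these libraries where they do the work, as an engineer would, in place of code of your own. Each camera call takes 0.05 s, during which the arm holds its last target. There are 200 camera calls.

## Task

Sort the three spice tins standing in the sloping rack by the white tag on their lids: the two with a round disc tag go into the two nests of the wooden case, one in each, and the one with a narrow bar tag goes into the nest of the small green reject tray, all standing upright flat on the nest floors. When all three are in place, shut the case's lid fully, and only then turn the turnbutton on the case's front so that its nose lies square across the lid. Leave everything else where it stands, including the shaker in the rack.

Things in the scene. Friction and masses are not known exactly. Their poses are not given: they have to be found in the camera images.
- tin_disc_a: Spice tin: steel, diameter 50, height 52, the top 12 a dark lid of the same diameter; on it a flat white tag 3 thick: a DISC, diameter 36 (keep). 100 to 200 g. Origin: centre of the underside; z runs up its own axis. It starts in any slot of the rack, its axis leaning 28 degrees from vertical to the rack's -x, away from the robot.
- tin_disc_b: Spice tin: steel, diameter 50, height 52, the top 12 a dark lid of the same diameter; on it a flat white tag 3 thick: a DISC, diameter 36 (keep; the same as the other). 100 to 200 g. Origin: centre of the underside; z runs up its own axis. It starts in any slot of the rack, its axis leaning 28 degrees from vertical to the rack's -x, away from the robot.
- tin_bar: Spice tin: steel, diameter 50, height 52, the top 12 a dark lid of the same diameter; on it a flat white tag 3 thick: a narrow BAR, 12 x 44 (reject). 100 to 200 g. Origin: centre of the underside; z runs up its own axis. It starts in any slot of the rack, its axis leaning 28 degrees from vertical to the rack's -x, away from the robot.
- rack: Sloping wooden spice rack, fixed, 268 wide (y). Origin: centre of the underside, on the table; +x points to its high side, roughly towards the robot. Four slots side by side (see rack_mid) hold three tins and the shaker, only about 14 apart; a tin's low (-x) and high (+x) sides are free above the lip.
- rack_mid (a point): Middle of the slope board's top face, 60 above rack's origin, axes as the rack. The board rises towards +x at 28 degrees. Slot centres at y = -96, -32, 32, 96 from here; there the tins' undersides are centred. Along the low side a lip 6 thick and 12 high (square to the board) almost touches the tins; fins 6 thick, 12 high between slots.
- case: Open plywood spice case, fixed, 147 (x) x 182 (y) x 72 high, walls and floor 6 thick; origin: centre of the underside, on the table; -x is its front, towards the robot. It has two nests side by side in it, a lid hinged on its far (+x) rim and, outside the middle of its front wall, a bracket 46 deep and 50 wide, 82 high, with the turnbutton.
- nest_left (a point): Centre of the floor of a square pocket, 62 x 62 inside, of ribs 4 thick and 8 high. z up, axes as the case: the case's left (+y) keep nest, 6 above the case's underside, 57.5 from the inner face of the front wall and 42 left of the middle.
- nest_right (a point): Centre of the floor of a square pocket, 62 x 62 inside, of ribs 4 thick and 8 high. z up, axes as the case: the case's right (-y) keep nest, mirror image of nest_left.
- lid_hinge (a point): Middle of the lid's hinge line, on the case's far rim (73.5 beyond the case's centre, 72 up); axes as the case, the hinge runs along y.
- lid (a joint): Lid angle (rad): 0 shut, pi/2 upright, up to 1.95. A flat plywood plate, 147 from hinge to free edge, 182 wide, 10 thick, underside through the hinge line (its top is 82 up when shut). Weighs 300 g; a stiff hinge (0.35 N m) holds it at any angle; 2 to 6 N at the free edge moves it. It starts upright or leaning back a little.
- lid_edge (a point): Middle of the lid's free edge, at mid thickness.
- button (a joint): Turnbutton angle (rad): 0 = nose points to the case's -y, along the front wall, clear of the lid (starts at 0 to 0.3); it turns counterclockwise seen from above, to a stop at 1.62; at pi/2 the nose points to the case's +x and lies across the lid's front edge. Stays where it is left (friction 0.04 N m).
- button_grip (a point): Point on the turnbutton's vertical axis (99.5 in front of the case's centre), 30 above the bracket's top: TCP height for a pinch from above. Steel: a flat blade 18 wide, its top 8 above the bracket, from 16 behind the axis to 48 ahead (the nose); on it a thumb wing 8 thick, 40 long, lying along the blade, centred on the axis, its top 34 above the bracket.
- tray: Reject tray, fixed: green enamel, 100 x 100, rim 14 high; origin: centre of the underside, on the table. One nest in its middle.
- nest_tray (a point): Centre of the floor of a square pocket, 62 x 62 inside, of ribs 4 thick and 8 high. z up, axes as the tray: the reject nest, 4 above the tray's underside.
- shaker: Bystander: amber glass spice shaker without tag in one slot of the rack, diameter 48, height 54, narrower at the top. Origin: centre of the underside.
- mug: Bystander: white mug, diameter 72, height 85, handle to its +y. Origin: centre of the underside. It and the tray stand one behind the other between rack and case; which is nearer varies.
- bottle: Bystander: amber bottle, diameter 64, height 230. Origin: centre of the underside.
- jam_jar: Bystander: jam jar with yellow cap, diameter 66, height 85. Origin: centre of the underside.
- tumbler: Bystander: glass tumbler, diameter 68, height 110. Origin: centre of the underside.

How it is judged:
On the way, in this order (a step that is already met when the one before it is completed fails the run):
1. all three tins stand in their nests, while the lid is still open and the turnbutton undone ((distance between tin_disc_a and nest_left below 0.012 m or distance between tin_disc_a and nest_right below 0.012 m) and angle between each of tin_disc_a, tin_disc_b, tin_bar's own z axis and vertical below 0.08 rad and linear speed of each of tin_disc_a, tin_disc_b, tin_bar below 0.03 m/s and (distance between tin_disc_b and nest_left below 0.012 m or distance between tin_disc_b and nest_right below 0.012 m) and distance between tin_bar and nest_tray below 0.012 m and value of joint lid above 0.9 rad and value of joint button below 0.7 rad), for 0.2 s.
2. the lid is shut over the sorted tins, with the turnbutton still undone ((distance between tin_disc_a and nest_left below 0.012 m or distance between tin_disc_a and nest_right below 0.012 m) and angle between each of tin_disc_a, tin_disc_b, tin_bar's own z axis and vertical below 0.08 rad and linear speed of each of tin_disc_a, tin_disc_b, tin_bar below 0.03 m/s and (distance between tin_disc_b and nest_left below 0.012 m or distance between tin_disc_b and nest_right below 0.012 m) and distance between tin_bar and nest_tray below 0.012 m and value of joint lid below 0.06 rad and value of joint button below 0.7 rad), for 0.2 s.
At the end, for the whole second after the job is handed in: Each disc-tag tin stands in a nest of the case and the bar-tag tin in the tray's nest: origin within 12 mm of the centre of the nest's floor, within 0.08 rad of upright, at rest; the lid is shut (below 0.06 rad) and the turnbutton turned beyond 1.3 rad, so that its nose lies across the lid ((distance between tin_disc_a and nest_left below 0.012 m or distance between tin_disc_a and nest_right below 0.012 m) and angle between each of tin_disc_a, tin_disc_b, tin_bar's own z axis and vertical below 0.08 rad and linear speed of each of tin_disc_a, tin_disc_b, tin_bar below 0.03 m/s and (distance between tin_disc_b and nest_left below 0.012 m or distance between tin_disc_b and nest_right below 0.012 m) and distance between tin_bar and nest_tray below 0.012 m and value of joint lid below 0.06 rad and value of joint button above 1.3 rad and velocity of joint button below 0.05 rad/s); the robot touches nothing.
It fails at once if the mug, bottle, jam jar, tumbler or shaker is displaced by more than 30 mm (distance of any of shaker, mug, bottle, jam_jar, tumbler from where it was at the start of the episode above 0.03 m).
It also fails if it takes over 72 s, if anything falls off the work surface, if the arm or the gripper's body presses on something with over 40 N, if the wrist force passes 120 N, or if a joint passes its speed limit or range.

## Working session

There is one attempt and no reset: what is moved stays moved. The work goes in short steps, Python scripts to look and compute and a tool call to move; the robot and the scene stay as the last step left them, time stands still between calls to the robot, and variables do not carry over. Pictures are saved under pics/ and viewed, about 8 in all and at most 12, crops included, and the job is handed in when it is done.

Besides the shell and the picture viewer there is one more tool, called after ">>>" as a command line: name --argument value ..., lists and objects as JSON in quotes. drive_tool: Moves the arm, as the interface text tells. Shifts and turns lie within -1 to 1; 1 stands for 0.025 m of shift or 90 degrees of turn. Its arguments: {"type":"object","properties":{"steps":{"type":"array","items":{"type":"object","properties":{"tx":{"type":"number"},"ty":{"type":"number"},"tz":{"type":"number"},"wx":{"type":"number"},"wy":{"type":"number"},"wz":{"type":"number"}}}},"claw":{"type":"number"},"newtons":{"type":"number"}},"required":["steps"]}

```bash
mkdir -p pics
python3 - <<'E'
from station import manip
import cv2, numpy as np
np.set_printoptions(precision=4,suppress=True)
for n in ("top","side"):
    i=manip.camera_info(n); print(n,{k:(np.array(v) if k=='view' else v) for k,v in i.items()})
    cv2.imwrite(f"pics/{n}0.png",cv2.resize(manip.read_camera(n)[...,::-1],(800,600),interpolation=cv2.INTER_CUBIC))
print(manip.read_state())
i=manip.camera_info("wrist");print(i)
E
```

```text
top {'fx': 409.6171977162294, 'fy': 409.6171977162294, 'cx': 274.6892211561277, 'cy': 206.10740914335886, 'view': array([[-0.0257, -0.9996, -0.0107,  0.0404],
       [ 0.9936, -0.0267,  0.1099, -0.5598],
       [-0.1102, -0.0078,  0.9939, -0.8881],
       [ 0.    ,  0.    ,  0.    ,  1.    ]])}
side {'fx': 389.4583666671431, 'fy': 389.4583666671431, 'cx': 286.4689285258618, 'cy': 211.6746342204534, 'view': array([[ 0.9574, -0.2884, -0.0151, -0.5402],
       [ 0.2068,  0.6482,  0.7329, -0.1961],
       [-0.2015, -0.7048,  0.6802, -0.9738],
       [ 0.    ,  0.    ,  0.    ,  1.    ]])}
{'t': 0.1, 'joints': array([ 1.2321,  0.3217, -0.0701,  1.4516,  0.0226,  1.3708, -0.0569]), 'qd': array([-0.0009, -0.0016,  0.0008, -0.002 , -0.0009, -0.0004,  0.0005]), 'joint_torque': array([  0.0001, -49.4879,  -0.384 , -31.5213,   0.0128,   0.0074,
        -0.    ]), 'tcp_pos': array([ 0.2244, -0.6096,  0.249 ]), 'eef_rot': array([ 0.9845,  0.1755, -0.0002, -0.0008]), 'contact_force': array([-0.1142,  0.1153,  0.9233]), 'ft_torque': array([-0.0368, -0.0047,  0.0097]), 'opening': 1.001766067976536}
{'fx': 325.19226210127806, 'fy': 325.19226210127806, 'cx': 280.06845599627303, 'cy': 207.92891807304702, 'view': array([[ 0.3445, -0.9388, -0.0023, -0.6487],
       [ 0.8879,  0.3266, -0.324 ,  0.0403],
       [ 0.3049,  0.1096,  0.9461, -0.3814],
       [ 0.    ,  0.    ,  0.    ,  1.    ]])}
```

View pics/top0.png

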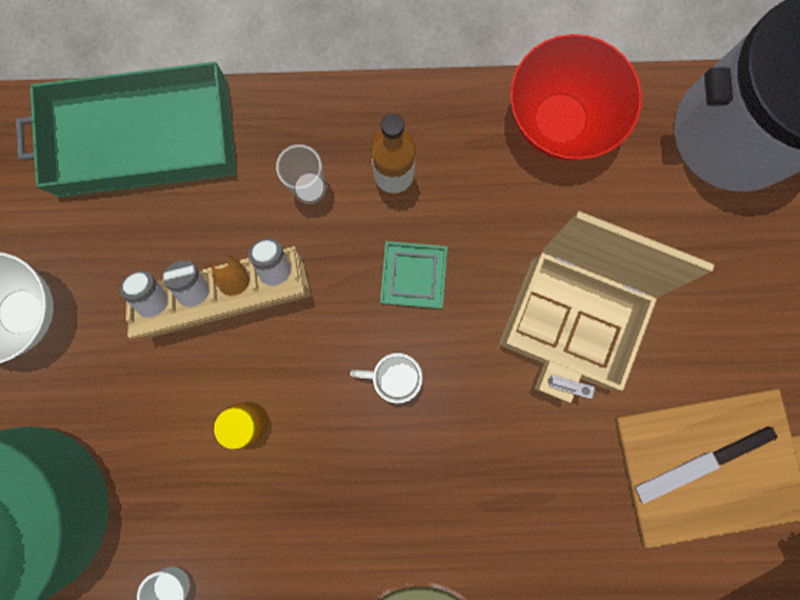

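View pics/side0.png

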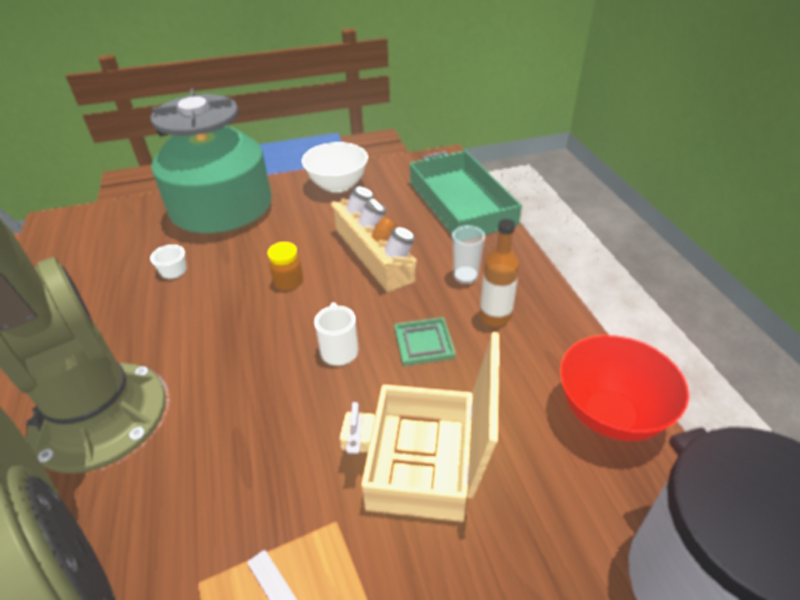

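The top view shows, from left to right, a disc tin (139,283), the bar tin (180,272), the shaker (230,275) and a disc tin (266,249). The tray is at (414,276), the case at about (580,320) with its lid upright, and the button at (570,388). The side view agrees.

```bash
cat > h.py <<'E'
import numpy as np, cv2, json
from scipy.optimize import least_squares
from scipy.spatial.transform import Rotation as R
np.set_printoptions(precision=4,suppress=True)
def project(info,P):
    V=np.array(info['view']); c=np.atleast_2d(P)@V[:3,:3].T+V[:3,3]
    return np.c_[info['fx']*c[:,0]/-c[:,2]+info['cx'], info['fy']*-c[:,1]/-c[:,2]+info['cy']]
def projectw(info,P):
    V=np.array(info['view']); c=np.atleast_2d(P)@V[:3,:3].T+V[:3,3]
    x,y,z=c[:,0],-c[:,1],-c[:,2]; rr=np.hypot(x,y); th=np.arctan2(rr,z)
    return np.c_[info['fx']*th*x/rr+info['cx'], info['fy']*th*y/rr+info['cy']]
def place(p,L): # p=x,y,yaw
    return R.from_euler('z',p[2]).apply(np.atleast_2d(L))+[p[0],p[1],0]
def fit(obs,L,p0):
    """obs: list of (projector,info,pixels Nx2,local idx)"""
    L=np.array(L,float)
    f=lambda p:np.concatenate([(pr(i,place(p,L[ix]))-px).ravel() for pr,i,px,ix in obs])
    r=least_squares(f,p0); return r.x,r.fun.reshape(-1,2)
E
python3 - <<'E'
from h import *
from station import manip
T=manip.camera_info('top'); s=0.7
# case rim corners
h=np.array
ob=lambda px:[(project,T,h(px)*s,range(len(px)))]
c,r=fit(ob([(541,255),(655,298),(622,389),(502,345)]),[(.0735,.091,.072),(.0735,-.091,.072),(-.0735,-.091,.072),(-.0735,.091,.072)],[.6,-.2,-.3]);print('case',c,r.ravel())
S,C=np.sin(np.radians(28)),np.cos(np.radians(28))
tag=lambda y:(-.055*S,y,.060+.055*C)
k,r=fit(ob([(139,283),(180,272),(266,249)]),[tag(-.096*-1*-1),tag(-.032),tag(.096)],[.6,.3,np.pi]);print('rack',k,r.ravel())
t,r=fit(ob([(385,242),(447,246),(443,308),(381,303)]),[(.05,.05,.014),(.05,-.05,.014),(-.05,-.05,.014),(-.05,.05,.014)],[.6,.0,0]);print('tray',t,r.ravel())
V=h(T['view'])
def onz(px,z):
    d=V[:3,:3].T@h([(px[0]*s-T['cx'])/T['fx'],-(px[1]*s-T['cy'])/T['fy'],-1]); o=-V[:3,:3].T@V[:3,3]
    return o+d*(z-o[2])/d[2]
for n,p,z in [('mug',(398,378),.085),('bottle',(392,125),.23),('tumbler',(299,165),.11),('jam',(235,427),.085),('lidL',(578,213),.219),('lidR',(712,266),.219)]: print(n,onz(p,z))
for y in (-.096,-.032,.032,.096): print('slot',y,place(k,(0,y,.06)),'tag',place(k,tag(y)))
g=place(c,(-.0995,0,.112));print('grip',g,project(T,g)/s)
print(place(c,[(-.01,.042,.006),(-.01,-.042,.006)]))
E
```

```text
case [ 0.5085 -0.2524 -0.4062] [-1.1277 -0.9255 -0.5786  0.0899 -0.4348  1.1683  2.1247 -0.352 ]
rack [0.5758 0.2936 3.3799] [-0.8274  0.1959  0.556  -0.1459  0.2721 -0.0623]
tray [ 0.5937 -0.0097 -0.0973] [ 0.1386 -0.0885  0.0033  0.072   0.1113 -0.2025 -0.2519  0.2176]
mug [0.4322 0.0202 0.085 ]
bottle [0.755 0.019 0.23 ]
tumbler [0.7475 0.1577 0.11  ]
jam [0.368  0.2577 0.085 ]
lidL [ 0.637  -0.2128  0.219 ]
lidR [ 0.5648 -0.3752  0.219 ]
slot -0.096 [[0.5531 0.3869 0.06  ]] tag [[0.5782 0.393  0.1086]]
slot -0.032 [[0.5682 0.3247 0.06  ]] tag [[0.5933 0.3308 0.1086]]
slot 0.032 [[0.5833 0.2625 0.06  ]] tag [[0.6084 0.2686 0.1086]]
slot 0.096 [[0.5985 0.2003 0.06  ]] tag [[0.6235 0.2064 0.1086]]
grip [[ 0.4171 -0.2131  0.112 ]] [[564.4964 385.1967]]
[[ 0.5159 -0.2099  0.006 ]
 [ 0.4827 -0.287   0.006 ]]
```

```bash
cat >> h.py <<'E'
S,C=np.sin(np.radians(28)),np.cos(np.radians(28))
def rot_rack(k):  # tool axes in rack frame as columns
    return R.from_euler('z',k[2])*R.from_matrix(np.array([[0,-C,S],[-1,0,0],[0,-S,-C]]))
def rot_down(yaw): # tool y along yaw direction, z down
    y=np.array([np.cos(yaw),np.sin(yaw),0]);z=np.array([0,0,-1.]);return R.from_matrix(np.c_[np.cross(y,z),y,z])
def on_rack(k,slot,h): # point at height h along the tin axis
    return place(k,(-h*S,slot,.06+h*C))[0]
def plan(p0,q0,p1,q1,n=None):
    """constant body twist repeated n times: returns row"""
    rv=(q0.inv()*q1).as_rotvec(); d=q0.inv().apply(np.array(p1)-p0)
    if n is None: n=int(np.ceil(max(np.linalg.norm(rv)/np.radians(10),np.abs(d).max()/.024,1)))
    while True:
        A=sum(R.from_rotvec(rv*i/n).as_matrix() for i in range(n)); t=np.linalg.solve(A,d)
        if np.abs(t).max()<.025: break
        n+=1
    row=dict(zip(('tx','ty','tz','wx','wy','wz'),[round(float(v),3) for v in np.r_[t/.025,rv/n/(np.pi/2)]]))
    print(n,'x',json.dumps({a:b for a,b in row.items() if b})); return p1,q1
def cur():
    from station import manip
    s=manip.read_state(); return s['tcp_pos'],R.from_quat(s['eef_rot']),s
def go(*wps):
    p,q,s=cur()
    for w in wps: p,q=plan(p,q,*w)
rack=[0.5758,0.2936,3.3799]; case=[.5085,-.2524,-.4062]; tray=[.5937,-.0097,-.0973]
E
python3 - <<'E'
from h import *
from station import manip
p,q,s=cur(); V=np.array(manip.camera_info('wrist')['view'])
cam=-V[:3,:3].T@V[:3,3]; print('cam in tool',q.inv().apply(cam-p),'look in tool',q.inv().apply(-V[2,:3]),'up',q.inv().apply(V[1,:3]))
go(([.45,-.2,.3],q),(on_rack(rack,.03,.20),rot_rack(rack)))
E
```

```text
cam in tool [ 0.0848 -0.0001 -0.1233] look in tool [-0.3239 -0.0009  0.9461] up [0.9461 0.0009 0.3239]
15 x {"tx": 0.942, "ty": -0.817, "tz": -0.135}
24 x {"tx": 0.982, "ty": -0.074, "tz": 0.065, "wx": 0.011, "wy": -0.009, "wz": -0.038}
```

>>> drive_tool --steps '[{"tx": 0.942,"ty": -0.817,"tz": -0.135},{"tx": 0.942,"ty": -0.817,"tz": -0.135},{"tx": 0.942,"ty": -0.817,"tz": -0.135},{"tx": 0.942,"ty": -0.817,"tz": -0.135},{"tx": 0.942,"ty": -0.817,"tz": -0.135},{"tx": 0.942,"ty": -0.817,"tz": -0.135},{"tx": 0.942,"ty": -0.817,"tz": -0.135},{"tx": 0.942,"ty": -0.817,"tz": -0.135},{"tx": 0.942,"ty": -0.817,"tz": -0.135},{"tx": 0.942,"ty": -0.817,"tz": -0.135},{"tx": 0.942,"ty": -0.817,"tz": -0.135},{"tx": 0.942,"ty": -0.817,"tz": -0.135},{"tx": 0.942,"ty": -0.817,"tz": -0.135},{"tx": 0.942,"ty": -0.817,"tz": -0.135},{"tx": 0.942,"ty": -0.817,"tz": -0.135}]' --claw 0 --newtons 40

```text
validation failed for argument at $.st...
```

Run:
```python
from h import *
p,q,s=cur(); print(p,q.as_quat(),s['t'],s['joints'])
go((on_rack(rack,.05,.20),rot_rack(rack)))
```

```text
[ 0.2244 -0.6096  0.249 ] [ 0.9845  0.1755 -0.0002 -0.0008] 0.1 [ 1.2321  0.3217 -0.0701  1.4516  0.0226  1.3708 -0.0569]
44 x {"tx": 0.979, "ty": -0.039, "tz": -0.041, "wx": 0.006, "wy": -0.005, "wz": -0.021}
```

>>> drive_tool --steps '[{"tx": 0.94,"ty": -0.82,"tz": -0.14,"wx": 0,"wy": 0,"wz": 0},{"tx": 0.94,"ty": -0.82,"tz": -0.14,"wx": 0,"wy": 0,"wz": 0}]' --claw 0 --newtons 40

```text
t: 0.35
tcp_pos: [0.2545, -0.5545, 0.2562]
eef_rot: [0.985, 0.175, -0.0, -0.001]
contact_force: [1.6, 0.3, 1.0]
opening: 1.003
```

>>> drive_tool --steps '[{"tx": 0.945,"ty": -0.815,"tz": -0.135,"wx": 0,"wy": 0,"wz": 0},{"tx": 0.945,"ty": -0.815,"tz": -0.135,"wx": 0,"wy": 0,"wz": 0}]'

```text
t: 0.6
tcp_pos: [0.2851, -0.4995, 0.2634]
eef_rot: [0.984, 0.176, -0.0, -0.0]
contact_force: [1.5, -0.1, 0.3]
opening: 1.0
```

>>> drive_tool --steps '[{"tx": 0.94,"ty": -0.82,"tz": -0.14},{"tx": 0.94,"ty": -0.82,"tz": -0.14}]'

```text
validation failed for argument at $.st...
```

```bash
sed -i 's/json.dumps({a:b for a,b in row.items() if b})/json.dumps({a:(b or 0) for a,b in row.items()})/' h.py
python3 - <<'E'
from h import *
p,q,s=cur()
go((on_rack(rack,.05,.20),rot_rack(rack)))
E
```

```text
38 x {"tx": 0.991, "ty": -0.041, "tz": -0.024, "wx": 0.007, "wy": -0.006, "wz": -0.024}
```

Run:
```python
from h import *
p,q,s=cur()
go(([.47,-.12,.31],rot_down(-.25)),([.60,.15,.31],rot_rack(rack)),(on_rack(rack,.05,.20),rot_rack(rack)))
```

```text
17 x {"tx": 0.984, "ty": -0.314, "tz": -0.11, "wx": 0, "wy": 0, "wz": -0.036}
13 x {"tx": 0.848, "ty": 0.373, "tz": -0.103, "wx": 0.023, "wy": -0.006, "wz": -0.023}
6 x {"tx": 0.635, "ty": 0.844, "tz": 0.106, "wx": 0, "wy": 0, "wz": 0}
```

>>> drive_tool --steps '[{"tx": 0.984,"ty": -0.314,"tz": -0.11,"wx": 0,"wy": 0,"wz": -0.036},{"tx": 0.984,"ty": -0.314,"tz": -0.11,"wx": 0,"wy": 0,"wz": -0.036},{"tx": 0.984,"ty": -0.314,"tz": -0.11,"wx": 0,"wy": 0,"wz": -0.036},{"tx": 0.984,"ty": -0.314,"tz": -0.11,"wx": 0,"wy": 0,"wz": -0.036},{"tx": 0.984,"ty": -0.314,"tz": -0.11,"wx": 0,"wy": 0,"wz": -0.036},{"tx": 0.984,"ty": -0.314,"tz": -0.11,"wx": 0,"wy": 0,"wz": -0.036},{"tx": 0.984,"ty": -0.314,"tz": -0.11,"wx": 0,"wy": 0,"wz": -0.036},{"tx": 0.984,"ty": -0.314,"tz": -0.11,"wx": 0,"wy": 0,"wz": -0.036},{"tx": 0.984,"ty": -0.314,"tz": -0.11,"wx": 0,"wy": 0,"wz": -0.036},{"tx": 0.984,"ty": -0.314,"tz": -0.11,"wx": 0,"wy": 0,"wz": -0.036},{"tx": 0.984,"ty": -0.314,"tz": -0.11,"wx": 0,"wy": 0,"wz": -0.036},{"tx": 0.984,"ty": -0.314,"tz": -0.11,"wx": 0,"wy": 0,"wz": -0.036},{"tx": 0.984,"ty": -0.314,"tz": -0.11,"wx": 0,"wy": 0,"wz": -0.036},{"tx": 0.984,"ty": -0.314,"tz": -0.11,"wx": 0,"wy": 0,"wz": -0.036},{"tx": 0.984,"ty": -0.314,"tz": -0.11,"wx": 0,"wy": 0,"wz": -0.036},{"tx": 0.984,"ty": -0.314,"tz": -0.11,"wx": 0,"wy": 0,"wz": -0.036},{"tx": 0.984,"ty": -0.314,"tz": -0.11,"wx": 0,"wy": 0,"wz": -0.036}]'

```text
t: 2.72
tcp_pos: [0.471, -0.1199, 0.3107]
eef_rot: [0.791, 0.612, -0.0, 0.0]
contact_force: [-0.2, -0.1, 0.2]
opening: 1.003
```

Run:
```python
from h import *
from station import manip
i=manip.camera_info('wrist'); im=manip.read_camera('wrist')
np.save('w1.npy',im); json.dump({k:np.array(v).tolist() for k,v in i.items()},open('w1.json','w'))
cv2.imwrite('pics/w1.png',cv2.resize(im[...,::-1],(800,600),interpolation=cv2.INTER_CUBIC))
pts=place(case,[(.0735,.091,.072),(.0735,-.091,.072),(-.0735,-.091,.072),(-.0735,.091,.072)])
print(projectw(i,pts)/.7, projectw(i,place(tray,[(.05,.05,.014),(.05,-.05,.014),(-.05,-.05,.014),(-.05,.05,.014)]))/.7)
print(projectw(i,[on_rack(rack,y,.055) for y in (-.096,-.032,.096)])/.7)
p,q,s=cur();print(p,s['t'])
```

```text
[[578.8602 297.3847]
 [525.1742 464.2405]
 [381.7867 451.0493]
 [412.2276 271.4398]] [[544.7845  32.7347]
 [559.9249 137.4101]
 [454.4138 148.887 ]
 [437.3767  41.2238]]
[[ 370.8603 -289.149 ]
 [ 405.1856 -258.5706]
 [ 484.6148 -173.5287]]
[ 0.4715 -0.1156  0.3113] 2.775
```

View pics/w1.png

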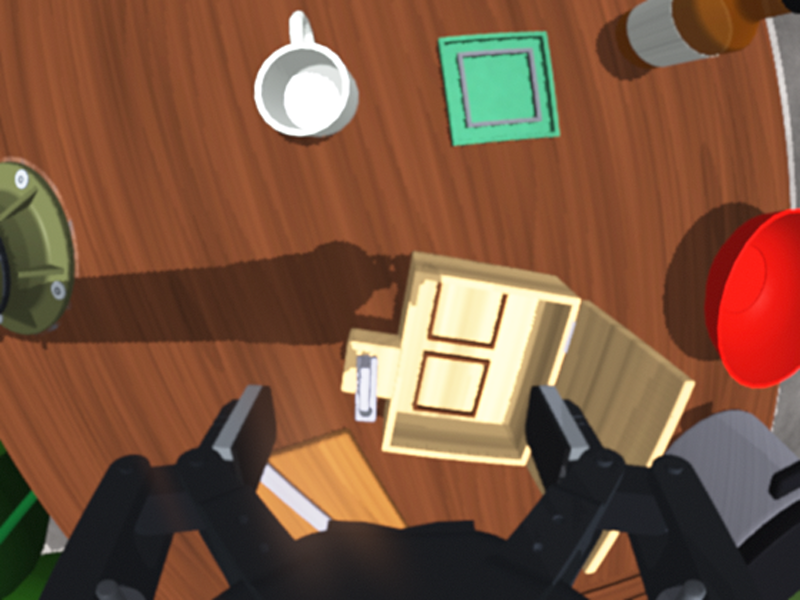

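The wrist view confirms the fit. The case rim corners lie at (578,297), (525,464) and (383,451), and the tray corners at (438,38), (547,32), (559,136) and (452,146), all within about 3 px of prediction. Next I go over the rack.

>>> drive_tool --steps '[{"tx": 0.848,"ty": 0.373,"tz": -0.103,"wx": 0.023,"wy": -0.006,"wz": -0.023},{"tx": 0.848,"ty": 0.373,"tz": -0.103,"wx": 0.023,"wy": -0.006,"wz": -0.023},{"tx": 0.848,"ty": 0.373,"tz": -0.103,"wx": 0.023,"wy": -0.006,"wz": -0.023},{"tx": 0.848,"ty": 0.373,"tz": -0.103,"wx": 0.023,"wy": -0.006,"wz": -0.023},{"tx": 0.848,"ty": 0.373,"tz": -0.103,"wx": 0.023,"wy": -0.006,"wz": -0.023},{"tx": 0.848,"ty": 0.373,"tz": -0.103,"wx": 0.023,"wy": -0.006,"wz": -0.023},{"tx": 0.848,"ty": 0.373,"tz": -0.103,"wx": 0.023,"wy": -0.006,"wz": -0.023},{"tx": 0.848,"ty": 0.373,"tz": -0.103,"wx": 0.023,"wy": -0.006,"wz": -0.023},{"tx": 0.848,"ty": 0.373,"tz": -0.103,"wx": 0.023,"wy": -0.006,"wz": -0.023},{"tx": 0.848,"ty": 0.373,"tz": -0.103,"wx": 0.023,"wy": -0.006,"wz": -0.023},{"tx": 0.848,"ty": 0.373,"tz": -0.103,"wx": 0.023,"wy": -0.006,"wz": -0.023},{"tx": 0.848,"ty": 0.373,"tz": -0.103,"wx": 0.023,"wy": -0.006,"wz": -0.023},{"tx": 0.848,"ty": 0.373,"tz": -0.103,"wx": 0.023,"wy": -0.006,"wz": -0.023},{"tx": 0,"ty": 0,"tz": 0,"wx": 0,"wy": 0,"wz": 0},{"tx": 0,"ty": 0,"tz": 0,"wx": 0,"wy": 0,"wz": 0}]'

```text
t: 4.65
tcp_pos: [0.6038, 0.1463, 0.3103]
eef_rot: [0.607, 0.758, -0.188, -0.145]
contact_force: [0.8, -0.8, 0.2]
opening: 0.999
```

Run:
```python
from h import *
from station import manip
p,q,s=cur();print(p,s['t'],(q.inv()*rot_rack(rack)).magnitude())
i=manip.camera_info('wrist'); im=manip.read_camera('wrist')
np.save('w2.npy',im); json.dump({k:np.array(v).tolist() for k,v in i.items()},open('w2.json','w'))
cv2.imwrite('pics/w2.png',cv2.resize(im[...,::-1],(800,600),interpolation=cv2.INTER_CUBIC))
print(projectw(i,[on_rack(rack,y,.055) for y in (-.096,-.032,.096)])/.7)
# white blobs
m=(im.min(2)>200).astype(np.uint8); n,l,st,ce=cv2.connectedComponentsWithStats(m)
for j in range(1,n):
    if st[j,4]>60: print(st[j],ce[j]/.7)
```

```text
[0.6038 0.1463 0.3103] 4.65 0.01874442433876346
[[578.1876 -80.1403]
 [585.179    3.5015]
 [585.3313 194.8098]]
[404   0  14  21 278] [586.6341  13.4943]
[ 391  110   37   40 1169] [583.6784 185.1424]
[ 211  170   69   76 2810] [350.9126 300.8088]
[ 476  180   64   78 1483] [712.4111 298.2285]
[473 287   9  34  95] [682.797  434.5263]
[201 318  96  51 922] [352.6309 489.0858]
[ 517  331   43   81 1793] [773.9495 536.5883]
[242 338  17  14 138] [357.3499 492.2153]
[255 349  16  14 123] [374.7735 508.525 ]
```

View pics/w2.png

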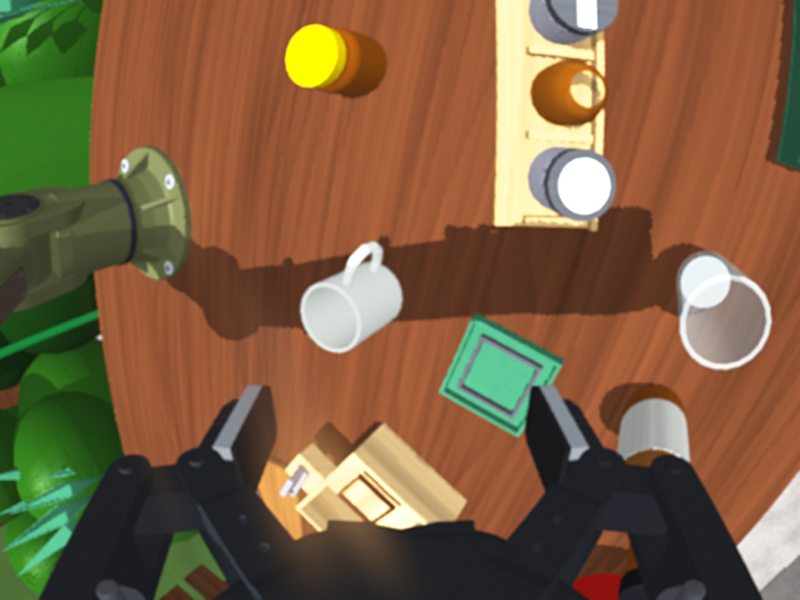

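Run:
```python
from h import *
i=json.load(open('w2.json'))
print(projectw(i,place(tray,[(.05,.05,.014),(.05,-.05,.014),(-.05,-.05,.014),(-.05,.05,.014)]))/.7)
go((on_rack(rack,.09,.155),rot_rack(rack)))
```

```text
[[559.6685 366.2237]
 [517.5146 438.8561]
 [437.2743 394.9822]
 [469.3036 319.6274]]
6 x {"tx": 0.41, "ty": 0.823, "tz": 0.422, "wx": 0.001, "wy": 0, "wz": -0.002}
```

>>> drive_tool --steps '[{"tx": 0.41,"ty": 0.823,"tz": 0.422,"wx": 0.001,"wy": 0,"wz": -0.002},{"tx": 0.41,"ty": 0.823,"tz": 0.422,"wx": 0.001,"wy": 0,"wz": -0.002},{"tx": 0.41,"ty": 0.823,"tz": 0.422,"wx": 0.001,"wy": 0,"wz": -0.002},{"tx": 0.41,"ty": 0.823,"tz": 0.422,"wx": 0.001,"wy": 0,"wz": -0.002},{"tx": 0.41,"ty": 0.823,"tz": 0.422,"wx": 0.001,"wy": 0,"wz": -0.002},{"tx": 0.41,"ty": 0.823,"tz": 0.422,"wx": 0.001,"wy": 0,"wz": -0.002},{"tx": 0,"ty": 0,"tz": 0,"wx": 0,"wy": 0,"wz": 0}]'

```text
t: 5.58
tcp_pos: [0.6667, 0.2255, 0.1925]
eef_rot: [0.598, 0.764, -0.192, -0.152]
contact_force: [1.3, -0.4, 0.0]
opening: 1.0
```

Run:
```python
from h import *
from station import manip
p,q,s=cur();print(p,s['t'],(q.inv()*rot_rack(rack)).as_rotvec())
i=manip.camera_info('wrist'); im=manip.read_camera('wrist')
np.save('w3.npy',im); json.dump({k:np.array(v).tolist() for k,v in i.items()},open('w3.json','w'))
cv2.imwrite('pics/w3.png',cv2.resize(im[...,::-1],(800,600),interpolation=cv2.INTER_CUBIC))
print(projectw(i,[on_rack(rack,y,.055) for y in (-.096,-.032,.096)])/.7)
m=(im.min(2)>200).astype(np.uint8); n,l,st,ce=cv2.connectedComponentsWithStats(m)
for j in range(1,n):
    if st[j,4]>100: print(st[j],ce[j]/.7)
```

```text
[0.6667 0.2255 0.1925] 5.575 [-0.0062  0.0004  0.0043]
[[396.7335 -53.9389]
 [396.1478  69.2282]
 [395.648  328.717 ]]
[ 60   0  18  27 370] [96.4054 15.834 ]
[ 268    8   22   65 1319] [397.6281  57.3811]
[ 253  197   47   47 1753] [394.2205 314.619 ]
[144 232  17  29 169] [214.8014 350.2874]
[123 257  37  46 817] [202.107 397.823]
[ 400  261   43   39 1238] [603.0799 399.0434]
[363 322  11  29 118] [523.3535 478.7409]
[542 360  18  22 171] [790.8939 531.4787]
[525 390  23  18 174] [764.3021 567.6273]
```

View pics/w3.png

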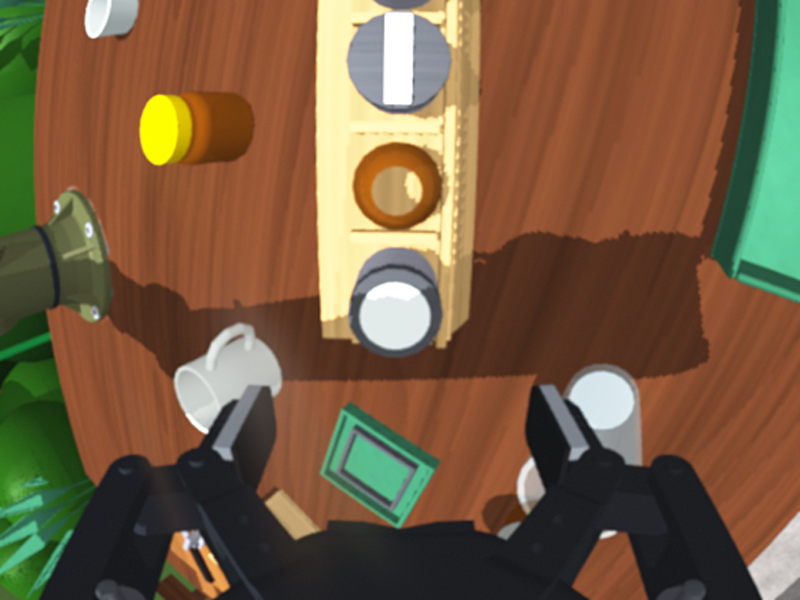

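Run:
```python
from h import *
from station import manip
h=np.array
T=manip.camera_info('top'); Sd=manip.camera_info('side'); W=json.load(open('w3.json')); W2=json.load(open('w2.json'))
L=[(-.055*S,y,.060+.055*C) for y in (-.096,-.032,.096)]
top=h([(139,283),(180,272),(266,249)])*.7; sd=h([(363,193),(375,207),(403,235)])*.7; w=h([(397.6,57.4),(394.2,314.6)])*.7
for n,ob in [('top',[(project,T,top,[0,1,2])]),('side',[(project,Sd,sd,[0,1,2])]),('w3',[(projectw,W,w,[1,2])]),('w23',[(projectw,W,w,[1,2]),(projectw,W2,h([(583.7,185.1)])*.7,[2])])]:
    k,r=fit(ob,L,rack); print(n,k,place(k,(0,.096,.06)),np.abs(r).max())
print(projectw(W,place(tray,[(.05,.05,.014),(.05,-.05,.014),(-.05,-.05,.014),(-.05,.05,.014)]))/.7)
# triangulate disc & bar w/ all
def tri(obs):
    f=lambda P:np.concatenate([(pr(i,P)[0]-px) for pr,i,px in obs]); r=least_squares(f,[.6,.25,.1]); return r.x,r.fun
print(tri([(project,T,top[2]),(projectw,W,w[1]),(projectw,W2,h([583.7,185.1])*.7)]))
print(tri([(project,T,top[1]),(projectw,W,w[0])]))
```

```text
top [0.5758 0.2936 3.3799] [[0.5985 0.2003 0.06  ]] 0.8274021298236534
side [0.5663 0.2887 3.3643] [[0.5875 0.195  0.06  ]] 0.4619225876189148
w3 [0.5744 0.3003 3.3663] [[0.5958 0.2068 0.06  ]] 1.3149606743188258
w23 [0.5744 0.3003 3.3651] [[0.5957 0.2067 0.06  ]] 1.3663923156890405
[[432.0394 471.0832]
 [398.2145 530.5191]
 [318.9629 476.478 ]
 [338.9721 411.0859]]
(array([0.6203, 0.2116, 0.1056]), array([-1.901 ,  1.8109,  0.6103,  0.7123, -0.2908,  0.1846]))
(array([0.592 , 0.3362, 0.1069]), array([-1.7422,  0.7031,  0.1627,  0.6371]))
```

The tags lie at (398,57) and (394,315), about 5–8 px off the top-camera fit once the wrist bias seen on the tray is allowed for. I average the two estimates and grasp the near disc tin.

```bash
sed -i 's/^rack=\[[^]]*\]/rack=[.5751,.297,3.372]/' h.py
python3 - <<'E'
from h import *
q=rot_rack(rack)
print(on_rack(rack,.096,.055))
go((on_rack(rack,.096,.10),q),(on_rack(rack,.096,.032),q))
E
```

```text
[0.6222 0.2094 0.1086]
3 x {"tx": -0.062, "ty": -0.016, "tz": 0.706, "wx": -0.001, "wy": 0.001, "wz": 0.002}
3 x {"tx": 0, "ty": 0, "tz": 0.907, "wx": 0, "wy": 0, "wz": 0}
```

>>> drive_tool --steps '[{"tx": -0.062,"ty": -0.016,"tz": 0.706,"wx": -0.001,"wy": 0.001,"wz": 0.002},{"tx": -0.062,"ty": -0.016,"tz": 0.706,"wx": -0.001,"wy": 0.001,"wz": 0.002},{"tx": -0.062,"ty": -0.016,"tz": 0.706,"wx": -0.001,"wy": 0.001,"wz": 0.002},{"tx": 0,"ty": 0,"tz": 0.68,"wx": 0,"wy": 0,"wz": 0},{"tx": 0,"ty": 0,"tz": 0.68,"wx": 0,"wy": 0,"wz": 0},{"tx": 0,"ty": 0,"tz": 0.68,"wx": 0,"wy": 0,"wz": 0},{"tx": 0,"ty": 0,"tz": 0.68,"wx": 0,"wy": 0,"wz": 0},{"tx": 0,"ty": 0,"tz": 0,"wx": 0,"wy": 0,"wz": 0}]'

```text
t: 6.62
tcp_pos: [0.612, 0.2055, 0.0902]
eef_rot: [0.603, 0.76, -0.189, -0.15]
contact_force: [-0.7, -0.1, 1.2]
opening: 1.001
```

>>> drive_tool --steps '[{"tx": 0,"ty": 0,"tz": 0,"wx": 0,"wy": 0,"wz": 0},{"tx": 0,"ty": 0,"tz": 0,"wx": 0,"wy": 0,"wz": 0},{"tx": 0,"ty": 0,"tz": 0,"wx": 0,"wy": 0,"wz": 0},{"tx": 0,"ty": 0,"tz": 0,"wx": 0,"wy": 0,"wz": 0}]' --claw 1 --newtons 40

```text
t: 7.12
tcp_pos: [0.6127, 0.207, 0.0916]
eef_rot: [0.603, 0.761, -0.188, -0.15]
contact_force: [0.3, -0.4, 6.0]
opening: 0.575
```

Run:
```python
from h import *
q=rot_rack(rack)
p,_,s=cur();print(p,on_rack(rack,.096,.032))
up=on_rack(rack,.096,.032)+[0,0,.20]
qd=rot_down(case[2])
n=place(case,(-.01,-.042,.006))[0]; n2=place(case,(-.01,.042,.006))[0]
go((on_rack(rack,.096,.12),q),(up,q),([.55,-.02,.26],rot_down(-.05)),(n+[0,0,.16],qd),(n+[0,0,.033],qd))
```

```text
[0.6127 0.207  0.0916] [0.6116 0.207  0.0883]
4 x {"tx": 0.003, "ty": 0.009, "tz": -0.846, "wx": 0.001, "wy": 0, "wz": 0}
4 x {"tx": 0, "ty": -0.939, "tz": -0.886, "wx": 0, "wy": 0, "wz": 0}
9 x {"tx": -0.974, "ty": -0.333, "tz": 0.236, "wx": -0.034, "wy": 0.005, "wz": 0.019}
12 x {"tx": -0.922, "ty": -0.031, "tz": 0.313, "wx": 0, "wy": 0, "wz": 0.019}
6 x {"tx": 0, "ty": 0, "tz": 0.847, "wx": 0, "wy": 0, "wz": 0}
```

>>> drive_tool --steps '[{"tx": 0,"ty": 0,"tz": -0.85,"wx": 0,"wy": 0,"wz": 0},{"tx": 0,"ty": 0,"tz": -0.85,"wx": 0,"wy": 0,"wz": 0},{"tx": 0,"ty": 0,"tz": -0.85,"wx": 0,"wy": 0,"wz": 0},{"tx": 0,"ty": 0,"tz": -0.85,"wx": 0,"wy": 0,"wz": 0},{"tx": 0,"ty": -0.939,"tz": -0.886,"wx": 0,"wy": 0,"wz": 0},{"tx": 0,"ty": -0.939,"tz": -0.886,"wx": 0,"wy": 0,"wz": 0},{"tx": 0,"ty": -0.939,"tz": -0.886,"wx": 0,"wy": 0,"wz": 0},{"tx": 0,"ty": -0.939,"tz": -0.886,"wx": 0,"wy": 0,"wz": 0}]'

```text
t: 8.12
tcp_pos: [0.6099, 0.2061, 0.2888]
eef_rot: [0.603, 0.761, -0.188, -0.15]
contact_force: [0.8, 0.5, -1.9]
opening: 0.572
```

Run:
```python
from h import *
from station import manip
p,q,s=cur();print(p,s['t'],s['opening'])
i=manip.camera_info('wrist'); im=manip.read_camera('wrist'); np.save('w4.npy',im)
m=(im.min(2)>190).astype(np.uint8); n,l,st,ce=cv2.connectedComponentsWithStats(m)
for j in range(1,n):
    if st[j,4]>150: print(st[j],ce[j])
tip=lambda x,z:projectw(i,p+q.apply([x,0,z]))[0]
print('pred tag',tip(0,-.023),tip(0.005,-.023))
go(([.55,-.02,.26],rot_down(-.05)))
```

```text
[0.6099 0.2061 0.2888] 8.125 0.5724893160393386
[115   0  39  22 480] [127.8521   8.225 ]
[ 325    0   22  162 2885] [335.2239  76.0534]
[350  17  31  12 184] [362.7337  24.2554]
[382  27  16  52 797] [389.3363  51.931 ]
[349  76  47  17 348] [370.3506  86.569 ]
[345 148  47  15 379] [365.1873 153.4248]
[ 195  211   55   62 1484] [220.6307 242.9346]
[ 446  229   65   88 1627] [473.9047 262.8119]
[ 236  274   90   73 5109] [280.2642 309.8405]
[ 514  341   46   79 1908] [540.1929 386.0702]
pred tag [277.3631 326.7771] [277.2985 317.0383]
9 x {"tx": -0.973, "ty": -0.318, "tz": 0.256, "wx": -0.034, "wy": 0.005, "wz": 0.02}
```

```bash
cat >> h.py <<'E'
def tagfit(im,i,p,q,box=(200,240,380,400),thr=190):
    """disc tag held in the gripper -> its centre in tool frame (from the blob's contour)"""
    m=(im.min(2)>thr).astype(np.uint8)
    cs=[c for c in cv2.findContours(m,cv2.RETR_EXTERNAL,cv2.CHAIN_APPROX_NONE)[0]]
    c=min((c for c in cs if cv2.contourArea(c)>1500),key=lambda c:np.hypot(*(c[:,0].mean(0)-[280,315])))[:,0].astype(float)
    a=np.linspace(0,2*np.pi,180)
    def f(t):
        pts=projectw(i,p+q.apply(np.c_[t[0]+.018*np.cos(a),t[1]+.018*np.sin(a),np.full(180,t[2])]))
        return np.linalg.norm(c[:,None]-pts[None],axis=2).min(1)
    r=least_squares(f,[0,0,-.02],loss='soft_l1'); return r.x,np.median(np.abs(r.fun)),np.abs(r.fun).max()
E
python3 - <<'E'
from h import *
from station import manip
p,q,s=cur(); i=manip.camera_info('wrist'); im=np.load('w4.npy')
for t in (170,190,210): print(tagfit(im,i,p,q,thr=t))
E
```

```text
(array([ 0.005 ,  0.0011, -0.0201]), np.float64(0.779512882834658), np.float64(1.9771969368694968))
(array([ 0.004 ,  0.0012, -0.0189]), np.float64(0.6954931355620929), np.float64(1.8366310655881022))
(array([ 0.0026,  0.0012, -0.0173]), np.float64(0.5797740463801763), np.float64(2.118877555594992))
```

>>> drive_tool --steps '[{"tx": -0.973,"ty": -0.318,"tz": 0.256,"wx": -0.034,"wy": 0.005,"wz": 0.02},{"tx": -0.973,"ty": -0.318,"tz": 0.256,"wx": -0.034,"wy": 0.005,"wz": 0.02},{"tx": -0.973,"ty": -0.318,"tz": 0.256,"wx": -0.034,"wy": 0.005,"wz": 0.02},{"tx": -0.973,"ty": -0.318,"tz": 0.256,"wx": -0.034,"wy": 0.005,"wz": 0.02},{"tx": -0.973,"ty": -0.318,"tz": 0.256,"wx": -0.034,"wy": 0.005,"wz": 0.02},{"tx": -0.973,"ty": -0.318,"tz": 0.256,"wx": -0.034,"wy": 0.005,"wz": 0.02},{"tx": -0.973,"ty": -0.318,"tz": 0.256,"wx": -0.034,"wy": 0.005,"wz": 0.02},{"tx": -0.973,"ty": -0.318,"tz": 0.256,"wx": -0.034,"wy": 0.005,"wz": 0.02},{"tx": -0.973,"ty": -0.318,"tz": 0.256,"wx": -0.034,"wy": 0.005,"wz": 0.02}]'

```text
t: 9.3
tcp_pos: [0.5493, -0.0209, 0.2539]
eef_rot: [0.728, 0.686, 0.001, -0.0]
contact_force: [-0.5, -0.0, -0.8]
opening: 0.577
```

Run:
```python
from h import *
qd=rot_down(case[2]); off=qd.apply([.003,0,0])
n=place(case,(-.01,-.042,.006))[0]-off
go((n+[0,0,.15],qd),(n+[0,0,.036],qd))
```

```text
12 x {"tx": -0.929, "ty": -0.026, "tz": 0.326, "wx": 0, "wy": 0, "wz": 0.018}
5 x {"tx": 0, "ty": 0, "tz": 0.912, "wx": 0, "wy": 0, "wz": 0}
```

>>> drive_tool --steps '[{"tx": -0.929,"ty": -0.026,"tz": 0.326,"wx": 0,"wy": 0,"wz": 0.018},{"tx": -0.929,"ty": -0.026,"tz": 0.326,"wx": 0,"wy": 0,"wz": 0.018},{"tx": -0.929,"ty": -0.026,"tz": 0.326,"wx": 0,"wy": 0,"wz": 0.018},{"tx": -0.929,"ty": -0.026,"tz": 0.326,"wx": 0,"wy": 0,"wz": 0.018},{"tx": -0.929,"ty": -0.026,"tz": 0.326,"wx": 0,"wy": 0,"wz": 0.018},{"tx": -0.929,"ty": -0.026,"tz": 0.326,"wx": 0,"wy": 0,"wz": 0.018},{"tx": -0.929,"ty": -0.026,"tz": 0.326,"wx": 0,"wy": 0,"wz": 0.018},{"tx": -0.929,"ty": -0.026,"tz": 0.326,"wx": 0,"wy": 0,"wz": 0.018},{"tx": -0.929,"ty": -0.026,"tz": 0.326,"wx": 0,"wy": 0,"wz": 0.018},{"tx": -0.929,"ty": -0.026,"tz": 0.326,"wx": 0,"wy": 0,"wz": 0.018},{"tx": -0.929,"ty": -0.026,"tz": 0.326,"wx": 0,"wy": 0,"wz": 0.018},{"tx": -0.929,"ty": -0.026,"tz": 0.326,"wx": 0,"wy": 0,"wz": 0.018},{"tx": 0,"ty": 0,"tz": 0,"wx": 0,"wy": 0,"wz": 0}]'

```text
t: 10.92
tcp_pos: [0.4814, -0.2918, 0.1545]
eef_rot: [0.834, 0.552, -0.001, -0.002]
contact_force: [1.4, 0.8, -1.5]
opening: 0.576
```

Run:
```python
from h import *
from station import manip
p,q,s=cur();print(p,s['t'],s['opening'])
i=manip.camera_info('wrist'); im=manip.read_camera('wrist'); np.save('w5.npy',im); json.dump({k:np.array(v).tolist() for k,v in i.items()},open('w5.json','w'))
print(tagfit(im,i,p,q))
cv2.imwrite('pics/w5.png',cv2.resize(im[...,::-1],(800,600),interpolation=cv2.INTER_CUBIC))
pts=place(case,[(.0735,.091,.072),(.0735,-.091,.072),(-.0735,-.091,.072),(-.0735,.091,.072)])
print('outer rim',projectw(i,pts)/.7)
x0,x1,y0,y1=-.041,.021,.011,.073
print('nestL inner floor',projectw(i,place(case,[(x1,y1,.014),(x1,y0,.014),(x0,y0,.014),(x0,y1,.014)]))/.7)
```

```text
[ 0.4814 -0.2918  0.1545] 10.925 0.5764336931878534
(array([ 0.0808, -0.0123, -0.0977]), np.float64(11.329448899453451), np.float64(41.41584609674566))
outer rim [[582.9124  39.4692]
 [553.607  400.0369]
 [278.3556 400.353 ]
 [256.5028  33.7965]]
nestL inner floor [[455.2219  82.968 ]
 [453.6508 191.1499]
 [344.5766 190.8523]
 [343.5754  82.7714]]
```

View pics/w5.png

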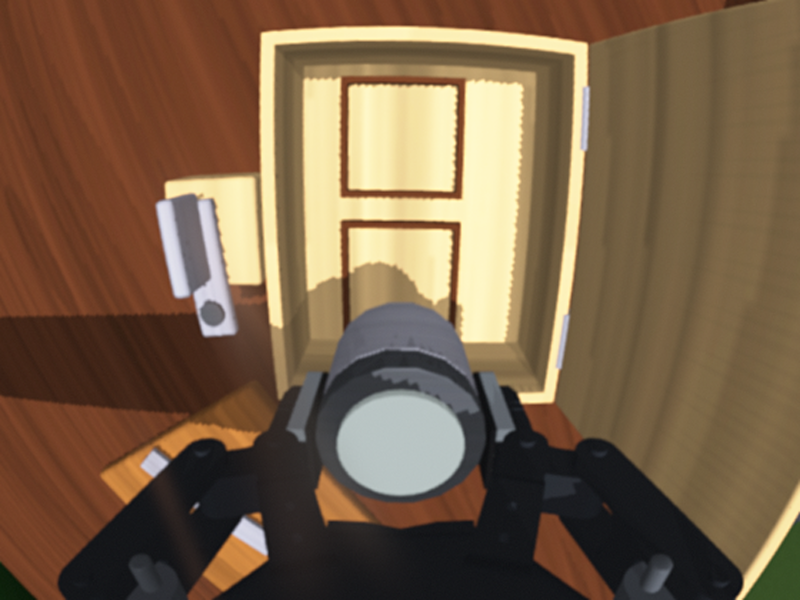

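The rim corners are at (261,32), (588,42) and (553,403), and nest_left is where predicted to within about 1–2 mm. I apply a small correction to the case pose.

```bash
sed -i 's/case=\[[^]]*\]/case=[.5094,-.2528,-.415]/' h.py
python3 - <<'E'
from h import *
p,q,s=cur(); i=json.load(open('w5.json')); im=np.load('w5.npy')
for t in (140,155,170): 
    r=tagfit(im,i,p,q,thr=t); print(t,r)
qd=rot_down(case[2]); off=qd.apply([.003,0,0])
n=place(case,(-.01,-.042,.006))[0]-off
go((n+[0,0,.037],qd))
E
```

```text
140 (array([ 0.0014,  0.    , -0.0169]), np.float64(0.5451572967994346), np.float64(1.322894793730753))
155 (array([-0.0001,  0.0001, -0.0152]), np.float64(0.4748486413923121), np.float64(0.9707771156934755))
170 (array([-0.0013,  0.0001, -0.0138]), np.float64(0.4485292828690506), np.float64(0.9993352882507357))
5 x {"tx": -0.002, "ty": -0.003, "tz": 0.897, "wx": 0, "wy": 0, "wz": 0.002}
```

>>> drive_tool --steps '[{"tx": 0,"ty": 0,"tz": 0.897,"wx": 0,"wy": 0,"wz": 0.002},{"tx": 0,"ty": 0,"tz": 0.897,"wx": 0,"wy": 0,"wz": 0.002},{"tx": 0,"ty": 0,"tz": 0.897,"wx": 0,"wy": 0,"wz": 0.002},{"tx": 0,"ty": 0,"tz": 0.897,"wx": 0,"wy": 0,"wz": 0.002},{"tx": 0,"ty": 0,"tz": 0.897,"wx": 0,"wy": 0,"wz": 0.002},{"tx": 0,"ty": 0,"tz": 0,"wx": 0,"wy": 0,"wz": 0},{"tx": 0,"ty": 0,"tz": 0,"wx": 0,"wy": 0,"wz": 0}]'

```text
t: 11.85
tcp_pos: [0.4839, -0.2885, 0.0442]
eef_rot: [0.837, 0.547, 0.0, -0.001]
contact_force: [-0.8, -0.3, -1.5]
opening: 0.577
```

Run:
```python
from h import *
p,q,s=cur();print(p,s['contact_force'],s['t'],place(case,(-.01,-.042,.006))-q.apply([.003,0,0]))
```

```text
[ 0.4839 -0.2885  0.0442] [-0.8124 -0.2862 -1.4626] 11.85 [[ 0.4821 -0.29    0.006 ]]
```

>>> drive_tool --steps '[{"tx": -0.08,"ty": -0.04,"tz": 0.07,"wx": 0,"wy": 0,"wz": 0},{"tx": 0,"ty": 0,"tz": 0,"wx": 0,"wy": 0,"wz": 0}]'

```text
t: 12.1
tcp_pos: [0.4812, -0.2909, 0.042]
eef_rot: [0.837, 0.547, -0.0, -0.001]
contact_force: [-0.4, -0.3, -1.7]
opening: 0.573
```

>>> drive_tool --steps '[{"tx": 0,"ty": 0,"tz": 0,"wx": 0,"wy": 0,"wz": 0},{"tx": 0,"ty": 0,"tz": 0,"wx": 0,"wy": 0,"wz": 0},{"tx": 0,"ty": 0,"tz": -0.5,"wx": 0,"wy": 0,"wz": 0},{"tx": 0,"ty": 0,"tz": -1,"wx": 0,"wy": 0,"wz": 0},{"tx": 0,"ty": 0,"tz": -1,"wx": 0,"wy": 0,"wz": 0},{"tx": 0,"ty": 0,"tz": -1,"wx": 0,"wy": 0,"wz": 0},{"tx": 0,"ty": 0,"tz": -1,"wx": 0,"wy": 0,"wz": 0},{"tx": 0,"ty": 0,"tz": 0,"wx": 0,"wy": 0,"wz": 0}]' --claw 0.25

```text
t: 13.1
tcp_pos: [0.4832, -0.2916, 0.1573]
eef_rot: [0.837, 0.547, 0.001, 0.001]
contact_force: [0.5, 0.9, -0.2]
opening: 0.751
```

Run:
```python
from h import *
from station import manip
p,q,s=cur();print(p,s['t'],s['opening'])
i=manip.camera_info('wrist'); im=manip.read_camera('wrist'); np.save('w6.npy',im)
json.dump({k:np.array(v).tolist() for k,v in i.items()},open('w6.json','w'))
n=place(case,(-.01,-.042,.061))[0]; print('pred tag',projectw(i,n)[0],projectw(i,n+[0,0,.001])[0])
m=(im.min(2)>150).astype(np.uint8); nn,l,st,ce=cv2.connectedComponentsWithStats(m)
for j in range(1,nn):
    if st[j,4]>300: print(st[j],ce[j])
cv2.imwrite('pics/w6.png',cv2.resize(im[...,::-1],(800,600),interpolation=cv2.INTER_CUBIC))
qr=rot_rack(rack)
go(([.50,-.10,.26],rot_down(-.2)),([.60,.16,.30],qr))
b=on_rack(rack,-.032,.13)
plan(np.array([.60,.16,.30]),qr,b,qr)
```

```text
[ 0.4832 -0.2916  0.1573] 13.1 0.7511574499891754
pred tag [276.5053 214.9043] [276.4965 215.3851]
[ 179   22  227  257 5333] [297.733  103.2333]
[  209    57   152   181 10964] [296.9414 138.9021]
[ 240   62   74   72 5129] [276.6506  97.1488]
[ 108  127   72  110 3896] [148.0082 171.3162]
[242 161  70  38 945] [277.8593 170.7217]
[ 253  190   50   48 1889] [277.0805 213.4055]
[289 274  56   7 320] [316.3125 277.4125]
[519 324  41  78 531] [541.1733 364.3427]
8 x {"tx": 0.937, "ty": -0.216, "tz": -0.522, "wx": 0, "wy": 0, "wz": -0.017}
12 x {"tx": 0.869, "ty": 0.295, "tz": -0.221, "wx": 0.026, "wy": -0.006, "wz": -0.022}
8 x {"tx": 0.855, "ty": 0.594, "tz": 0.393, "wx": 0, "wy": 0, "wz": 0}
```

View pics/w6.png

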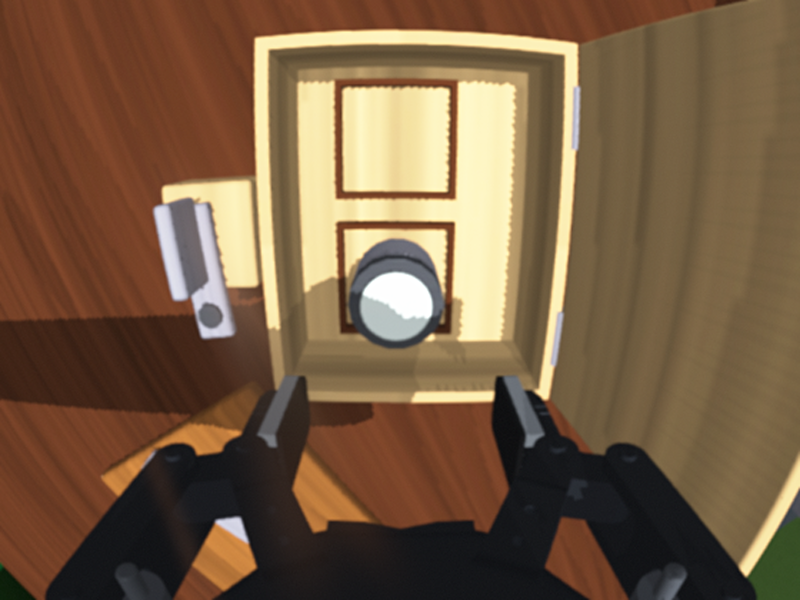

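Disc tin 1 stands centred in nest_right; its tag at (396,305) in the viewed image is within 1 mm of prediction. Next is the bar tin.

```bash
sed -i 's/^rack=\[[^]]*\]/rack=[.5744,.3000,3.3665]/' h.py
python3 - <<'E'
from h import *
qr=rot_rack(rack)
go(([.52,-.08,.25],rot_down(-.15)),(on_rack(rack,-.025,.15),qr))
E
```

```text
9 x {"tx": 0.949, "ty": -0.114, "tz": -0.42, "wx": 0, "wy": 0, "wz": -0.019}
19 x {"tx": 0.886, "ty": 0.293, "tz": 0.043, "wx": 0.016, "wy": -0.003, "wz": -0.012}
```

>>> drive_tool --steps '[{"tx": 0.949,"ty": -0.114,"tz": -0.42,"wx": 0,"wy": 0,"wz": -0.019},{"tx": 0.949,"ty": -0.114,"tz": -0.42,"wx": 0,"wy": 0,"wz": -0.019},{"tx": 0.949,"ty": -0.114,"tz": -0.42,"wx": 0,"wy": 0,"wz": -0.019},{"tx": 0.949,"ty": -0.114,"tz": -0.42,"wx": 0,"wy": 0,"wz": -0.019},{"tx": 0.949,"ty": -0.114,"tz": -0.42,"wx": 0,"wy": 0,"wz": -0.019},{"tx": 0.949,"ty": -0.114,"tz": -0.42,"wx": 0,"wy": 0,"wz": -0.019},{"tx": 0.949,"ty": -0.114,"tz": -0.42,"wx": 0,"wy": 0,"wz": -0.019},{"tx": 0.949,"ty": -0.114,"tz": -0.42,"wx": 0,"wy": 0,"wz": -0.019},{"tx": 0.949,"ty": -0.114,"tz": -0.42,"wx": 0,"wy": 0,"wz": -0.019}]' --claw 0

```text
t: 14.28
tcp_pos: [0.519, -0.0782, 0.2496]
eef_rot: [0.756, 0.655, -0.0, -0.001]
contact_force: [0.4, -1.1, 0.0]
opening: 1.001
```

>>> drive_tool --steps '[{"tx": 0.886,"ty": 0.293,"tz": 0.043,"wx": 0.016,"wy": -0.003,"wz": -0.012},{"tx": 0.886,"ty": 0.293,"tz": 0.043,"wx": 0.016,"wy": -0.003,"wz": -0.012},{"tx": 0.886,"ty": 0.293,"tz": 0.043,"wx": 0.016,"wy": -0.003,"wz": -0.012},{"tx": 0.886,"ty": 0.293,"tz": 0.043,"wx": 0.016,"wy": -0.003,"wz": -0.012},{"tx": 0.886,"ty": 0.293,"tz": 0.043,"wx": 0.016,"wy": -0.003,"wz": -0.012},{"tx": 0.886,"ty": 0.293,"tz": 0.043,"wx": 0.016,"wy": -0.003,"wz": -0.012},{"tx": 0.886,"ty": 0.293,"tz": 0.043,"wx": 0.016,"wy": -0.003,"wz": -0.012},{"tx": 0.886,"ty": 0.293,"tz": 0.043,"wx": 0.016,"wy": -0.003,"wz": -0.012},{"tx": 0.886,"ty": 0.293,"tz": 0.043,"wx": 0.016,"wy": -0.003,"wz": -0.012},{"tx": 0.886,"ty": 0.293,"tz": 0.043,"wx": 0.016,"wy": -0.003,"wz": -0.012},{"tx": 0.886,"ty": 0.293,"tz": 0.043,"wx": 0.016,"wy": -0.003,"wz": -0.012},{"tx": 0.886,"ty": 0.293,"tz": 0.043,"wx": 0.016,"wy": -0.003,"wz": -0.012},{"tx": 0.886,"ty": 0.293,"tz": 0.043,"wx": 0.016,"wy": -0.003,"wz": -0.012},{"tx": 0.886,"ty": 0.293,"tz": 0.043,"wx": 0.016,"wy": -0.003,"wz": -0.012},{"tx": 0.886,"ty": 0.293,"tz": 0.043,"wx": 0.016,"wy": -0.003,"wz": -0.012},{"tx": 0.886,"ty": 0.293,"tz": 0.043,"wx": 0.016,"wy": -0.003,"wz": -0.012},{"tx": 0.886,"ty": 0.293,"tz": 0.043,"wx": 0.016,"wy": -0.003,"wz": -0.012},{"tx": 0.886,"ty": 0.293,"tz": 0.043,"wx": 0.016,"wy": -0.003,"wz": -0.012},{"tx": 0.886,"ty": 0.293,"tz": 0.043,"wx": 0.016,"wy": -0.003,"wz": -0.012},{"tx": 0,"ty": 0,"tz": 0,"wx": 0,"wy": 0,"wz": 0}]'

```text
t: 16.77
tcp_pos: [0.6343, 0.3437, 0.1901]
eef_rot: [0.605, 0.759, -0.188, -0.151]
contact_force: [0.6, 0.6, -0.6]
opening: 0.998
```

Run:
```python
from h import *
from station import manip
qr=rot_rack(rack)
p,q,s=cur();print(p,s['t'],(q.inv()*qr).as_rotvec())
i=manip.camera_info('wrist'); im=manip.read_camera('wrist'); np.save('w7.npy',im)
json.dump({k:np.array(v).tolist() for k,v in i.items()},open('w7.json','w'))
print('pred tags',projectw(i,[on_rack(rack,y,.055) for y in (-.096,-.032)]), 'per +5mm y',projectw(i,[on_rack(rack,y+.005,.055) for y in (-.096,-.032)]))
m=(im.min(2)>180).astype(np.uint8); nn,l,st,ce=cv2.connectedComponentsWithStats(m)
for j in range(1,nn):
    if st[j,4]>300: print(st[j],ce[j])
go((on_rack(rack,-.032,.031),qr))
```

```text
[0.6343 0.3437 0.1901] 16.775 [ 0.0011 -0.002   0.0008]
pred tags [[279.5137 126.9242]
 [279.5306 218.0981]] per +5mm y [[279.514  134.3963]
 [279.533  224.6481]]
[ 56  58  23  41 605] [64.7405 77.7521]
[ 222   79   87  175 3337] [239.0057 156.8469]
[244  78  67   9 477] [277.1824  81.7505]
[ 252   99   56   56 2476] [279.5141 126.8364]
[ 270  187   20   60 1053] [279.5888 215.151 ]
[180 314  27  40 643] [193.409  334.3095]
[533 387  27  33 406] [547.9532 407.5049]
5 x {"tx": 0.036, "ty": 0.007, "tz": 0.935, "wx": 0, "wy": 0, "wz": 0}
```

>>> drive_tool --steps '[{"tx": 0.05,"ty": 0.007,"tz": 0.935,"wx": 0,"wy": 0,"wz": 0},{"tx": 0.05,"ty": 0.007,"tz": 0.935,"wx": 0,"wy": 0,"wz": 0},{"tx": 0.05,"ty": 0.007,"tz": 0.935,"wx": 0,"wy": 0,"wz": 0},{"tx": 0.05,"ty": 0.007,"tz": 0.935,"wx": 0,"wy": 0,"wz": 0},{"tx": 0.05,"ty": 0.007,"tz": 0.935,"wx": 0,"wy": 0,"wz": 0},{"tx": 0,"ty": 0,"tz": 0,"wx": 0,"wy": 0,"wz": 0}]'

```text
t: 17.58
tcp_pos: [0.5816, 0.3331, 0.0876]
eef_rot: [0.607, 0.757, -0.188, -0.15]
contact_force: [0.9, -0.5, 0.3]
opening: 1.001
```

>>> drive_tool --steps '[{"tx": 0,"ty": 0,"tz": 0,"wx": 0,"wy": 0,"wz": 0},{"tx": 0,"ty": 0,"tz": 0,"wx": 0,"wy": 0,"wz": 0},{"tx": 0,"ty": 0,"tz": 0,"wx": 0,"wy": 0,"wz": 0},{"tx": 0,"ty": 0,"tz": 0,"wx": 0,"wy": 0,"wz": 0}]' --claw 1 --newtons 40

```text
t: 18.08
tcp_pos: [0.5824, 0.3352, 0.0902]
eef_rot: [0.607, 0.758, -0.187, -0.15]
contact_force: [-1.0, -1.3, 5.1]
opening: 0.577
```

Run:
```python
from h import *
qr=rot_rack(rack)
p,q,s=cur();print(p,on_rack(rack,-.034,.031),s['contact_force'],'in rack tool frame',qr.inv().apply(p-on_rack(rack,-.0342,0)))
qt=rot_down(tray[2]); n=place(tray,(0,0,.004))[0]
go((p-q.apply([0,0,.10]),q),([.60,.12,.24],rot_down(.07)),(n+[0,0,.13],qt),(n+[0,0,.038],qt))
```

```text
[0.5824 0.3352 0.0902] [0.581  0.3364 0.0874] [-1.0481 -1.2538  5.0586] in rack tool frame [-0.0017 -0.0003 -0.034 ]
5 x {"tx": 0, "ty": 0, "tz": -0.8, "wx": 0, "wy": 0, "wz": 0}
9 x {"tx": -0.975, "ty": -0.34, "tz": -0.186, "wx": -0.034, "wy": 0.003, "wz": 0.01}
6 x {"tx": -0.866, "ty": -0.042, "tz": 0.707, "wx": 0, "wy": 0, "wz": 0.018}
4 x {"tx": 0, "ty": 0, "tz": 0.92, "wx": 0, "wy": 0, "wz": 0}
```

>>> drive_tool --steps '[{"tx": 0,"ty": 0,"tz": -0.8,"wx": 0,"wy": 0,"wz": 0},{"tx": 0,"ty": 0,"tz": -0.8,"wx": 0,"wy": 0,"wz": 0},{"tx": 0,"ty": 0,"tz": -0.8,"wx": 0,"wy": 0,"wz": 0},{"tx": 0,"ty": 0,"tz": -0.8,"wx": 0,"wy": 0,"wz": 0},{"tx": 0,"ty": 0,"tz": -0.8,"wx": 0,"wy": 0,"wz": 0},{"tx": -0.975,"ty": -0.34,"tz": -0.186,"wx": -0.034,"wy": 0.003,"wz": 0.01},{"tx": -0.975,"ty": -0.34,"tz": -0.186,"wx": -0.034,"wy": 0.003,"wz": 0.01},{"tx": -0.975,"ty": -0.34,"tz": -0.186,"wx": -0.034,"wy": 0.003,"wz": 0.01},{"tx": -0.975,"ty": -0.34,"tz": -0.186,"wx": -0.034,"wy": 0.003,"wz": 0.01},{"tx": -0.975,"ty": -0.34,"tz": -0.186,"wx": -0.034,"wy": 0.003,"wz": 0.01},{"tx": -0.975,"ty": -0.34,"tz": -0.186,"wx": -0.034,"wy": 0.003,"wz": 0.01},{"tx": -0.975,"ty": -0.34,"tz": -0.186,"wx": -0.034,"wy": 0.003,"wz": 0.01},{"tx": -0.975,"ty": -0.34,"tz": -0.186,"wx": -0.034,"wy": 0.003,"wz": 0.01},{"tx": -0.975,"ty": -0.34,"tz": -0.186,"wx": -0.034,"wy": 0.003,"wz": 0.01}]'

```text
t: 19.82
tcp_pos: [0.6004, 0.1188, 0.2378]
eef_rot: [0.68, 0.733, 0.002, -0.003]
contact_force: [0.9, 0.7, -1.8]
opening: 0.573
```

Run:
```python
from h import *
qt=rot_down(tray[2]); n=place(tray,(0,0,.004))[0]-qt.apply([.0017,0,0])
go((n+[0,0,.12],qt))
```

```text
6 x {"tx": -0.872, "ty": -0.048, "tz": 0.755, "wx": 0, "wy": -0.001, "wz": 0.018}
```

>>> drive_tool --steps '[{"tx": -0.872,"ty": -0.048,"tz": 0.755,"wx": 0,"wy": -0.001,"wz": 0.018},{"tx": -0.872,"ty": -0.048,"tz": 0.755,"wx": 0,"wy": -0.001,"wz": 0.018},{"tx": -0.872,"ty": -0.048,"tz": 0.755,"wx": 0,"wy": -0.001,"wz": 0.018},{"tx": -0.872,"ty": -0.048,"tz": 0.755,"wx": 0,"wy": -0.001,"wz": 0.018},{"tx": -0.872,"ty": -0.048,"tz": 0.755,"wx": 0,"wy": -0.001,"wz": 0.018},{"tx": -0.872,"ty": -0.048,"tz": 0.755,"wx": 0,"wy": -0.001,"wz": 0.018},{"tx": 0,"ty": 0,"tz": 0,"wx": 0,"wy": 0,"wz": 0},{"tx": 0,"ty": 0,"tz": 0,"wx": 0,"wy": 0,"wz": 0}]'

```text
t: 20.82
tcp_pos: [0.5938, -0.0097, 0.1242]
eef_rot: [0.74, 0.673, -0.001, -0.001]
contact_force: [-0.5, 0.6, -0.7]
opening: 0.572
```

Run:
```python
from h import *
from station import manip
p,q,s=cur();print(p,s['t'])
i=manip.camera_info('wrist'); im=manip.read_camera('wrist')
cv2.imwrite('pics/w8.png',cv2.resize(im[...,::-1],(800,600),interpolation=cv2.INTER_CUBIC))
print('tray rim',projectw(i,place(tray,[(.05,.05,.014),(.05,-.05,.014),(-.05,-.05,.014),(-.05,.05,.014)]))/.7)
print('tag',projectw(i,p+q.apply([.0017,0,-.021]))/.7)
qt=rot_down(tray[2]); n=place(tray,(0,0,.004))[0]-qt.apply([.0017,0,0])
go((n+[0,0,.036],qt))
```

```text
[ 0.5938 -0.0097  0.1242] 20.825
tray rim [[496.6084 212.83  ]
 [484.5579 385.2112]
 [313.0948 384.682 ]
 [301.5746 212.4121]]
tag [[397.4835 459.3552]]
4 x {"tx": -0.022, "ty": -0.002, "tz": 0.847, "wx": 0, "wy": 0, "wz": 0.001}
```

View pics/w8.png

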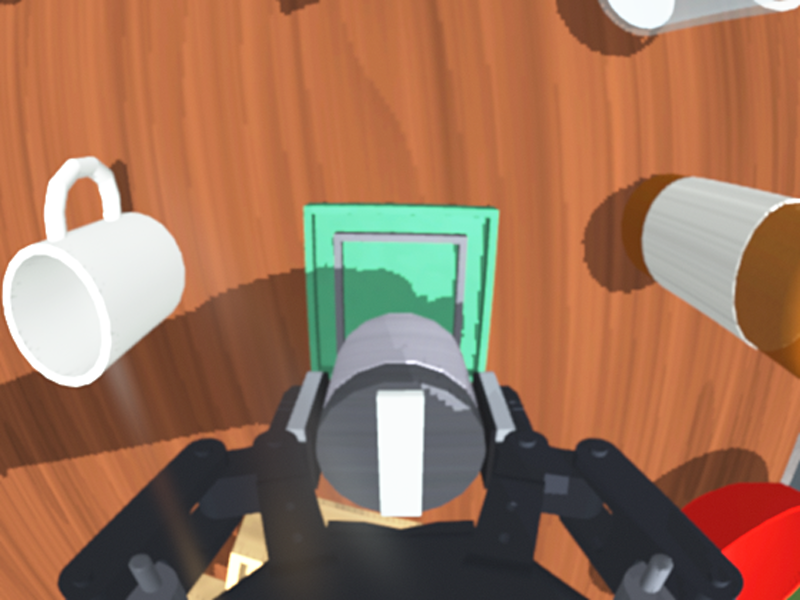

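The tray rim is at (304,206) to (498,208) and the bar tag at (400,453). Both show the same offset of about 6 px, which points to camera bias, so tin and nest are aligned. I lower it.

>>> drive_tool --steps '[{"tx": -0.022,"ty": 0,"tz": 0.85,"wx": 0,"wy": 0,"wz": 0},{"tx": -0.022,"ty": 0,"tz": 0.85,"wx": 0,"wy": 0,"wz": 0},{"tx": -0.022,"ty": 0,"tz": 0.85,"wx": 0,"wy": 0,"wz": 0},{"tx": -0.022,"ty": 0,"tz": 0.85,"wx": 0,"wy": 0,"wz": 0},{"tx": 0,"ty": 0,"tz": 0,"wx": 0,"wy": 0,"wz": 0},{"tx": 0,"ty": 0,"tz": 0,"wx": 0,"wy": 0,"wz": 0}]'

```text
t: 21.62
tcp_pos: [0.5925, -0.0127, 0.038]
eef_rot: [0.74, 0.673, -0.002, -0.001]
contact_force: [0.2, 0.7, -2.6]
opening: 0.573
```

Run:
```python
from h import *
p,q,s=cur();print(p,s['contact_force'])
qt=rot_down(tray[2]); n=place(tray,(0,0,.004))[0]-qt.apply([.0017,0,0])
go((n+[0,0,.0345],qt))
```

```text
[ 0.5925 -0.0127  0.038 ] [ 0.231   0.7244 -2.6128]
1 x {"tx": 0.055, "ty": 0.037, "tz": -0.022, "wx": -0.003, "wy": 0.001, "wz": 0.002}
```

Within about 1.5 mm of target, so I release and lift.

>>> drive_tool --steps '[{"tx": 0.05,"ty": 0.03,"tz": 0.02,"wx": 0,"wy": 0,"wz": 0},{"tx": 0,"ty": 0,"tz": 0,"wx": 0,"wy": 0,"wz": 0}]'

```text
t: 21.88
tcp_pos: [0.5937, -0.0119, 0.0382]
eef_rot: [0.74, 0.673, -0.002, -0.001]
contact_force: [-0.2, 0.1, -1.8]
opening: 0.577
```

>>> drive_tool --steps '[{"tx": 0,"ty": 0,"tz": 0,"wx": 0,"wy": 0,"wz": 0},{"tx": 0,"ty": 0,"tz": 0,"wx": 0,"wy": 0,"wz": 0},{"tx": 0,"ty": 0,"tz": -0.5,"wx": 0,"wy": 0,"wz": 0},{"tx": 0,"ty": 0,"tz": -1,"wx": 0,"wy": 0,"wz": 0},{"tx": 0,"ty": 0,"tz": -1,"wx": 0,"wy": 0,"wz": 0},{"tx": 0,"ty": 0,"tz": -1,"wx": 0,"wy": 0,"wz": 0},{"tx": 0,"ty": 0,"tz": -1,"wx": 0,"wy": 0,"wz": 0},{"tx": 0,"ty": 0,"tz": -1,"wx": 0,"wy": 0,"wz": 0},{"tx": 0,"ty": 0,"tz": 0,"wx": 0,"wy": 0,"wz": 0}]' --claw 0.25

```text
t: 23.0
tcp_pos: [0.5958, -0.0113, 0.1788]
eef_rot: [0.74, 0.673, -0.0, 0.001]
contact_force: [0.2, 0.3, 0.1]
opening: 0.75
```

Run:
```python
from h import *
from station import manip
qr=rot_rack(rack)
p,q,s=cur();print(p,s['t'],s['opening'])
i=manip.camera_info('wrist'); im=manip.read_camera('wrist'); np.save('w9.npy',im)
print('pred tag in nest',projectw(i,place(tray,(0,0,.059)))[0])
m=(im.min(2)>180).astype(np.uint8); nn,l,st,ce=cv2.connectedComponentsWithStats(m)
for j in range(1,nn):
    if st[j,4]>300: print(st[j],ce[j])
go(([.60,.12,.25],rot_down(.1)),(on_rack(rack,-.096,.14),qr))
```

```text
[ 0.5958 -0.0113  0.1788] 23.0 0.750031767335975
pred tag in nest [275.8352 207.0907]
[ 396    0   55   29 1091] [419.7947  12.3593]
[453   0  60  19 388] [484.0593   9.8093]
[  41  105  108  134 8657] [ 92.8108 178.9123]
[ 421  116   82   51 1507] [456.8474 131.6131]
[268 181  19  55 950] [277.2105 206.9126]
[140 371  34  49 838] [155.4916 396.1086]
6 x {"tx": 0.878, "ty": 0.022, "tz": -0.488, "wx": 0, "wy": 0, "wz": -0.021}
12 x {"tx": 0.943, "ty": 0.252, "tz": 0.167, "wx": 0.026, "wy": -0.002, "wz": -0.006}
```

>>> drive_tool --steps '[{"tx": 0.878,"ty": 0.022,"tz": -0.488,"wx": 0,"wy": 0,"wz": -0.021},{"tx": 0.878,"ty": 0.022,"tz": -0.488,"wx": 0,"wy": 0,"wz": -0.021},{"tx": 0.878,"ty": 0.022,"tz": -0.488,"wx": 0,"wy": 0,"wz": -0.021},{"tx": 0.878,"ty": 0.022,"tz": -0.488,"wx": 0,"wy": 0,"wz": -0.021},{"tx": 0.878,"ty": 0.022,"tz": -0.488,"wx": 0,"wy": 0,"wz": -0.021},{"tx": 0.878,"ty": 0.022,"tz": -0.488,"wx": 0,"wy": 0,"wz": -0.021},{"tx": 0.943,"ty": 0.252,"tz": 0.167,"wx": 0.026,"wy": -0.002,"wz": -0.006},{"tx": 0.943,"ty": 0.252,"tz": 0.167,"wx": 0.026,"wy": -0.002,"wz": -0.006},{"tx": 0.943,"ty": 0.252,"tz": 0.167,"wx": 0.026,"wy": -0.002,"wz": -0.006},{"tx": 0.943,"ty": 0.252,"tz": 0.167,"wx": 0.026,"wy": -0.002,"wz": -0.006},{"tx": 0.943,"ty": 0.252,"tz": 0.167,"wx": 0.026,"wy": -0.002,"wz": -0.006},{"tx": 0.943,"ty": 0.252,"tz": 0.167,"wx": 0.026,"wy": -0.002,"wz": -0.006},{"tx": 0.943,"ty": 0.252,"tz": 0.167,"wx": 0.026,"wy": -0.002,"wz": -0.006},{"tx": 0.943,"ty": 0.252,"tz": 0.167,"wx": 0.026,"wy": -0.002,"wz": -0.006},{"tx": 0.943,"ty": 0.252,"tz": 0.167,"wx": 0.026,"wy": -0.002,"wz": -0.006},{"tx": 0.943,"ty": 0.252,"tz": 0.167,"wx": 0.026,"wy": -0.002,"wz": -0.006},{"tx": 0.943,"ty": 0.252,"tz": 0.167,"wx": 0.026,"wy": -0.002,"wz": -0.006},{"tx": 0.943,"ty": 0.252,"tz": 0.167,"wx": 0.026,"wy": -0.002,"wz": -0.006},{"tx": 0,"ty": 0,"tz": 0,"wx": 0,"wy": 0,"wz": 0},{"tx": 0,"ty": 0,"tz": 0,"wx": 0,"wy": 0,"wz": 0}]' --claw 0

```text
t: 25.55
tcp_pos: [0.6164, 0.4075, 0.1806]
eef_rot: [0.607, 0.756, -0.195, -0.149]
contact_force: [-0.8, -0.5, -0.5]
opening: 1.0
```

Run:
```python
from h import *
from station import manip
qr=rot_rack(rack)
p,q,s=cur();print(p,s['t'],(q.inv()*qr).as_rotvec(),s['opening'])
i=manip.camera_info('wrist'); im=manip.read_camera('wrist')
print('pred tags',projectw(i,[on_rack(rack,-.096,.055)]), 'per +5mm y',projectw(i,[on_rack(rack,-.096+.005,.055)]))
m=(im.min(2)>180).astype(np.uint8); nn,l,st,ce=cv2.connectedComponentsWithStats(m)
for j in range(1,nn):
    if st[j,4]>300: print(st[j],ce[j])
go((on_rack(rack,-.096,.031),qr))
```

```text
[0.6164 0.4075 0.1806] 25.55 [-0.0067  0.0073 -0.0087] 1.0001812333213225
pred tags [[278.0418 225.2963]] per +5mm y [[278.1261 232.0113]]
[274   0  99  11 759] [322.5099   3.7958]
[  55   96   37   42 1097] [ 71.1067 114.0483]
[ 221  156   90  116 3826] [247.3027 199.8641]
[ 252  199   53   52 2136] [278.0365 223.7622]
[182 340  32  35 585] [198.8154 356.106 ]
[238 341  67  28 883] [267.8562 356.5504]
5 x {"tx": 0.013, "ty": -0.002, "tz": 0.854, "wx": -0.001, "wy": 0.001, "wz": -0.001}
```

>>> drive_tool --steps '[{"tx": 0.035,"ty": -0.002,"tz": 0.854,"wx": -0.001,"wy": 0.001,"wz": -0.001},{"tx": 0.035,"ty": -0.002,"tz": 0.854,"wx": -0.001,"wy": 0.001,"wz": -0.001},{"tx": 0.035,"ty": -0.002,"tz": 0.854,"wx": -0.001,"wy": 0.001,"wz": -0.001},{"tx": 0.035,"ty": -0.002,"tz": 0.854,"wx": -0.001,"wy": 0.001,"wz": -0.001},{"tx": 0.035,"ty": -0.002,"tz": 0.854,"wx": -0.001,"wy": 0.001,"wz": -0.001},{"tx": 0,"ty": 0,"tz": 0,"wx": 0,"wy": 0,"wz": 0}]'

```text
t: 26.35
tcp_pos: [0.5659, 0.3984, 0.0865]
eef_rot: [0.606, 0.758, -0.189, -0.15]
contact_force: [-0.4, -0.7, -0.9]
opening: 1.0
```

>>> drive_tool --steps '[{"tx": 0,"ty": 0,"tz": 0,"wx": 0,"wy": 0,"wz": 0},{"tx": 0,"ty": 0,"tz": 0,"wx": 0,"wy": 0,"wz": 0},{"tx": 0,"ty": 0,"tz": 0,"wx": 0,"wy": 0,"wz": 0},{"tx": 0,"ty": 0,"tz": 0,"wx": 0,"wy": 0,"wz": 0}]' --claw 1 --newtons 40

```text
t: 26.85
tcp_pos: [0.5663, 0.4006, 0.0882]
eef_rot: [0.605, 0.759, -0.188, -0.151]
contact_force: [1.1, -1.1, 5.7]
opening: 0.576
```

Run:
```python
from h import *
qr=rot_rack(rack)
p,q,s=cur();print(p,s['contact_force'],'TCP in tin frame',qr.inv().apply(p-on_rack(rack,-.0968,0)))
qd=rot_down(case[2]); n=place(case,(-.01,.042,.006))[0]
go((p-q.apply([0,0,.10]),q),([.60,.15,.27],rot_down(.05)),([.55,-.03,.25],rot_down(-.2)),(n+[0,0,.15],qd))
```

```text
[0.5663 0.4006 0.0882] [ 1.1486 -1.1113  5.7161] TCP in tin frame [ 0.0031 -0.0004 -0.0317]
5 x {"tx": 0, "ty": 0, "tz": -0.8, "wx": 0, "wy": 0, "wz": 0}
11 x {"tx": -0.938, "ty": -0.264, "tz": -0.277, "wx": -0.028, "wy": 0.002, "wz": 0.01}
8 x {"tx": -0.916, "ty": -0.197, "tz": 0.1, "wx": 0, "wy": 0, "wz": 0.02}
8 x {"tx": -0.912, "ty": 0.104, "tz": 0.47, "wx": 0, "wy": 0, "wz": 0.017}
```

>>> drive_tool --steps '[{"tx": 0,"ty": 0,"tz": -0.8,"wx": 0,"wy": 0,"wz": 0},{"tx": 0,"ty": 0,"tz": -0.8,"wx": 0,"wy": 0,"wz": 0},{"tx": 0,"ty": 0,"tz": -0.8,"wx": 0,"wy": 0,"wz": 0},{"tx": 0,"ty": 0,"tz": -0.8,"wx": 0,"wy": 0,"wz": 0},{"tx": 0,"ty": 0,"tz": -0.8,"wx": 0,"wy": 0,"wz": 0},{"tx": -0.938,"ty": -0.264,"tz": -0.277,"wx": -0.028,"wy": 0.002,"wz": 0.01},{"tx": -0.938,"ty": -0.264,"tz": -0.277,"wx": -0.028,"wy": 0.002,"wz": 0.01},{"tx": -0.938,"ty": -0.264,"tz": -0.277,"wx": -0.028,"wy": 0.002,"wz": 0.01},{"tx": -0.938,"ty": -0.264,"tz": -0.277,"wx": -0.028,"wy": 0.002,"wz": 0.01},{"tx": -0.938,"ty": -0.264,"tz": -0.277,"wx": -0.028,"wy": 0.002,"wz": 0.01},{"tx": -0.938,"ty": -0.264,"tz": -0.277,"wx": -0.028,"wy": 0.002,"wz": 0.01},{"tx": -0.938,"ty": -0.264,"tz": -0.277,"wx": -0.028,"wy": 0.002,"wz": 0.01},{"tx": -0.938,"ty": -0.264,"tz": -0.277,"wx": -0.028,"wy": 0.002,"wz": 0.01},{"tx": -0.938,"ty": -0.264,"tz": -0.277,"wx": -0.028,"wy": 0.002,"wz": 0.01},{"tx": -0.938,"ty": -0.264,"tz": -0.277,"wx": -0.028,"wy": 0.002,"wz": 0.01},{"tx": -0.938,"ty": -0.264,"tz": -0.277,"wx": -0.028,"wy": 0.002,"wz": 0.01}]'

```text
t: 28.85
tcp_pos: [0.5998, 0.1496, 0.2694]
eef_rot: [0.689, 0.724, -0.003, 0.003]
contact_force: [-0.4, -0.1, -1.6]
opening: 0.572
```

>>> drive_tool --steps '[{"tx": -0.916,"ty": -0.197,"tz": 0.1,"wx": 0,"wy": 0,"wz": 0.02},{"tx": -0.916,"ty": -0.197,"tz": 0.1,"wx": 0,"wy": 0,"wz": 0.02},{"tx": -0.916,"ty": -0.197,"tz": 0.1,"wx": 0,"wy": 0,"wz": 0.02},{"tx": -0.916,"ty": -0.197,"tz": 0.1,"wx": 0,"wy": 0,"wz": 0.02},{"tx": -0.916,"ty": -0.197,"tz": 0.1,"wx": 0,"wy": 0,"wz": 0.02},{"tx": -0.916,"ty": -0.197,"tz": 0.1,"wx": 0,"wy": 0,"wz": 0.02},{"tx": -0.916,"ty": -0.197,"tz": 0.1,"wx": 0,"wy": 0,"wz": 0.02},{"tx": -0.916,"ty": -0.197,"tz": 0.1,"wx": 0,"wy": 0,"wz": 0.02}]'

```text
t: 29.85
tcp_pos: [0.549, -0.0313, 0.2505]
eef_rot: [0.775, 0.632, -0.003, 0.002]
contact_force: [0.8, -0.9, -1.3]
opening: 0.58
```

Run:
```python
from h import *
p,q,s=cur();print(p,s['t'],s['opening'])
qd=rot_down(case[2]); n=place(case,(-.01,.042,.006))[0]-qd.apply([-.003,0,0])
go((n+[0,0,.13],qd),(n+[0,0,.0345],qd))
```

```text
[ 0.549  -0.0313  0.2505] 29.85 0.5795196505076813
8 x {"tx": -0.887, "ty": 0.111, "tz": 0.576, "wx": 0, "wy": 0.001, "wz": 0.017}
4 x {"tx": 0, "ty": 0, "tz": 0.955, "wx": 0, "wy": 0, "wz": 0}
```

>>> drive_tool --steps '[{"tx": -0.887,"ty": 0.111,"tz": 0.576,"wx": 0,"wy": 0.001,"wz": 0.017},{"tx": -0.887,"ty": 0.111,"tz": 0.576,"wx": 0,"wy": 0.001,"wz": 0.017},{"tx": -0.887,"ty": 0.111,"tz": 0.576,"wx": 0,"wy": 0.001,"wz": 0.017},{"tx": -0.887,"ty": 0.111,"tz": 0.576,"wx": 0,"wy": 0.001,"wz": 0.017},{"tx": -0.887,"ty": 0.111,"tz": 0.576,"wx": 0,"wy": 0.001,"wz": 0.017},{"tx": -0.887,"ty": 0.111,"tz": 0.576,"wx": 0,"wy": 0.001,"wz": 0.017},{"tx": -0.887,"ty": 0.111,"tz": 0.576,"wx": 0,"wy": 0.001,"wz": 0.017},{"tx": -0.887,"ty": 0.111,"tz": 0.576,"wx": 0,"wy": 0.001,"wz": 0.017},{"tx": 0,"ty": 0,"tz": 0,"wx": 0,"wy": 0,"wz": 0}]'

```text
t: 30.98
tcp_pos: [0.5174, -0.2085, 0.1342]
eef_rot: [0.839, 0.544, 0.001, -0.002]
contact_force: [0.2, 0.7, -1.2]
opening: 0.579
```

Run:
```python
from h import *
from station import manip
p,q,s=cur();print(p,s['t'])
i=manip.camera_info('wrist'); im=manip.read_camera('wrist'); json.dump({k:np.array(v).tolist() for k,v in i.items()},open('wa.json','w'))
for t in (150,180):
    m=(im.min(2)>t).astype(np.uint8); nn,l,st,ce=cv2.connectedComponentsWithStats(m)
    for j in range(1,nn):
        if st[j,4]>1500 and abs(ce[j][0]-280)<40: print(t,st[j],ce[j])
print('pred tag',projectw(i,p+q.apply([-.003,0,-.022])),projectw(i,p+q.apply([0,0,-.022])))
qd=rot_down(case[2]); n=place(case,(-.01,.042,.006))[0]-qd.apply([-.003,0,0])
go((n+[0,0,.036],qd))
```

```text
[ 0.5174 -0.2085  0.1342] 30.975
150 [  176   166   240   148 10436] [310.084  201.9072]
150 [ 236  294   89   70 4889] [279.963  328.4966]
180 [ 176  167  239  146 9633] [310.2557 201.4917]
180 [ 237  297   87   66 4582] [280.0541 329.5225]
pred tag [[278.7919 332.4188]] [[278.7673 326.8284]]
4 x {"tx": -0.013, "ty": 0.002, "tz": 0.932, "wx": 0, "wy": -0.001, "wz": 0}
```

>>> drive_tool --steps '[{"tx": -0.013,"ty": 0,"tz": 0.932,"wx": 0,"wy": 0,"wz": 0},{"tx": -0.013,"ty": 0,"tz": 0.932,"wx": 0,"wy": 0,"wz": 0},{"tx": -0.013,"ty": 0,"tz": 0.932,"wx": 0,"wy": 0,"wz": 0},{"tx": -0.013,"ty": 0,"tz": 0.932,"wx": 0,"wy": 0,"wz": 0},{"tx": 0,"ty": 0,"tz": 0,"wx": 0,"wy": 0,"wz": 0},{"tx": 0,"ty": 0,"tz": 0,"wx": 0,"wy": 0,"wz": 0}]'

```text
t: 31.78
tcp_pos: [0.5202, -0.2063, 0.044]
eef_rot: [0.837, 0.547, 0.003, -0.001]
contact_force: [0.6, 0.4, -0.8]
opening: 0.571
```

Run:
```python
from h import *
p,q,s=cur();print(p,s['contact_force'])
qd=rot_down(case[2]); n=place(case,(-.01,.042,.006))[0]-qd.apply([-.003,0,0])
go((n+[0,0,.035],qd))
```

```text
[ 0.5202 -0.2063  0.044 ] [ 0.5842  0.4039 -0.8408]
1 x {"tx": -0.076, "ty": -0.047, "tz": 0.118, "wx": 0.001, "wy": -0.003, "wz": 0.001}
```

>>> drive_tool --steps '[{"tx": -0.076,"ty": -0.047,"tz": 0.1,"wx": 0,"wy": 0,"wz": 0},{"tx": 0,"ty": 0,"tz": 0,"wx": 0,"wy": 0,"wz": 0}]'

```text
t: 32.02
tcp_pos: [0.5172, -0.2085, 0.0407]
eef_rot: [0.838, 0.546, 0.002, -0.001]
contact_force: [0.4, -0.3, -0.7]
opening: 0.578
```

>>> drive_tool --steps '[{"tx": 0,"ty": 0,"tz": 0,"wx": 0,"wy": 0,"wz": 0},{"tx": 0,"ty": 0,"tz": 0,"wx": 0,"wy": 0,"wz": 0},{"tx": 0,"ty": 0,"tz": -0.5,"wx": 0,"wy": 0,"wz": 0},{"tx": 0,"ty": 0,"tz": -1,"wx": 0,"wy": 0,"wz": 0},{"tx": 0,"ty": 0,"tz": -1,"wx": 0,"wy": 0,"wz": 0},{"tx": 0,"ty": 0,"tz": -1,"wx": 0,"wy": 0,"wz": 0},{"tx": 0,"ty": 0,"tz": -1,"wx": 0,"wy": 0,"wz": 0},{"tx": 0,"ty": 0,"tz": -1,"wx": 0,"wy": 0,"wz": 0},{"tx": -0.5,"ty": 0,"tz": -1,"wx": 0,"wy": 0,"wz": 0},{"tx": -0.5,"ty": 0,"tz": -1,"wx": 0,"wy": 0,"wz": 0},{"tx": -0.5,"ty": 0,"tz": -1,"wx": 0,"wy": 0,"wz": 0},{"tx": -0.5,"ty": 0,"tz": -1,"wx": 0,"wy": 0,"wz": 0},{"tx": 0,"ty": 0,"tz": 0,"wx": 0,"wy": 0,"wz": 0}]' --claw 0.25

```text
t: 33.65
tcp_pos: [0.4971, -0.2562, 0.2802]
eef_rot: [0.838, 0.545, 0.003, 0.001]
contact_force: [-0.3, 0.6, -0.2]
opening: 0.753
```

Run:
```python
from h import *
from station import manip
p,q,s=cur();print(p,s['t'],s['opening'])
i=manip.camera_info('wrist'); im=manip.read_camera('wrist'); np.save('wb.npy',im); json.dump({k:np.array(v).tolist() for k,v in i.items()},open('wb.json','w'))
cv2.imwrite('pics/wb.png',cv2.resize(im[...,::-1],(800,600),interpolation=cv2.INTER_CUBIC))
print('tags pred',projectw(i,place(case,[(-.01,.042,.061),(-.01,-.042,.061)]))/.7)
for a in (1.6,1.7,1.8,1.9):
    e=place(case,[(.0735-.147*np.cos(a)+.01*np.sin(a)*t, y, .072+.147*np.sin(a)+.01*np.cos(a)*t) for y in (.091,-.091) for t in (0,1)])
    print(a,(projectw(i,e)/.7).round().tolist())
```

```text
[ 0.4971 -0.2562  0.2802] 33.65 0.7530911981909845
tags pred [[397.3685 191.43  ]
 [397.872  299.4697]]
1.6 [[608.0, 120.0], [628.0, 122.0], [560.0, 478.0], [577.0, 476.0]]
1.7 [[636.0, 124.0], [654.0, 126.0], [584.0, 474.0], [599.0, 471.0]]
1.8 [[661.0, 128.0], [675.0, 130.0], [606.0, 469.0], [619.0, 465.0]]
1.9 [[681.0, 131.0], [692.0, 134.0], [624.0, 462.0], [636.0, 457.0]]
```

View pics/wb.png

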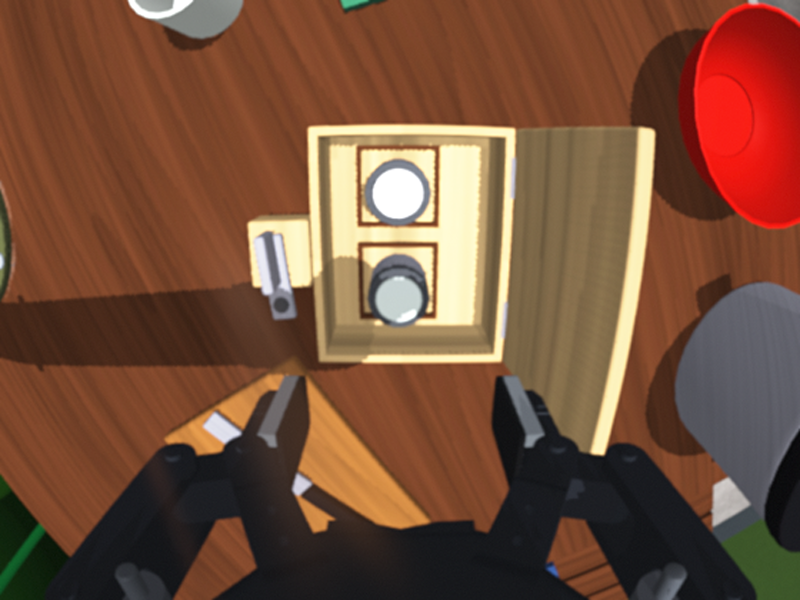

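Both discs sit centred in their nests, with tags at (398,191) and (398,299) as predicted. The lid edge at (637–654,128) puts the lid at about 1.70 rad, and the button's nose is at about 0.2 rad. I go behind the lid with closed fingers.

```bash
cat >> h.py <<'E'
def incase(p): return R.from_euler('z',-case[2]).apply(np.array(p)-[case[0],case[1],0])
E
python3 - <<'E'
from h import *
qd=rot_down(case[2]); p,q,s=cur(); print(incase(p))
go((place(case,(.155,0,.285))[0],qd),(place(case,(.155,0,.205))[0],qd))
# arc of fingertip corner
r=.12; P=[]
for a in np.r_[1.7,np.linspace(1.55,0,15)]:
    X=.0735-r*np.cos(a)+.010*np.sin(a); Z=.072+r*np.sin(a)+.010*np.cos(a)
    P.append((X+.015,Z+.019))
P=np.array(P); print(P); print((np.diff(P,axis=0)/.025*[1,-1]).round(2).tolist())
E
```

```text
[-0.0107 -0.0071  0.2786]
7 x {"tx": 0.041, "ty": 0.947, "tz": -0.036, "wx": 0, "wy": 0, "wz": 0}
4 x {"tx": 0, "ty": 0, "tz": 0.8, "wx": 0, "wy": 0, "wz": 0}
[[ 0.1139  0.2087]
 [ 0.096   0.2112]
 [ 0.0827  0.2113]
 [ 0.0694  0.2099]
 [ 0.0564  0.2071]
 [ 0.0438  0.2028]
 [ 0.0317  0.1972]
 [ 0.0203  0.1903]
 [ 0.0098  0.1821]
 [ 0.0002  0.1729]
 [-0.0083  0.1626]
 [-0.0156  0.1515]
 [-0.0217  0.1396]
 [-0.0264  0.1271]
 [-0.0297  0.1142]
 [-0.0315  0.101 ]]
[[-0.72, -0.1], [-0.53, -0.0], [-0.53, 0.06], [-0.52, 0.11], [-0.51, 0.17], [-0.48, 0.23], [-0.46, 0.28], [-0.42, 0.33], [-0.38, 0.37], [-0.34, 0.41], [-0.29, 0.45], [-0.24, 0.48], [-0.19, 0.5], [-0.13, 0.52], [-0.07, 0.53]]
```

>>> drive_tool --steps '[{"tx": 0.041,"ty": 0.947,"tz": -0.036,"wx": 0,"wy": 0,"wz": 0},{"tx": 0.041,"ty": 0.947,"tz": -0.036,"wx": 0,"wy": 0,"wz": 0},{"tx": 0.041,"ty": 0.947,"tz": -0.036,"wx": 0,"wy": 0,"wz": 0},{"tx": 0.041,"ty": 0.947,"tz": -0.036,"wx": 0,"wy": 0,"wz": 0},{"tx": 0.041,"ty": 0.947,"tz": -0.036,"wx": 0,"wy": 0,"wz": 0},{"tx": 0.041,"ty": 0.947,"tz": -0.036,"wx": 0,"wy": 0,"wz": 0},{"tx": 0.041,"ty": 0.947,"tz": -0.036,"wx": 0,"wy": 0,"wz": 0},{"tx": 0,"ty": 0,"tz": 0.8,"wx": 0,"wy": 0,"wz": 0},{"tx": 0,"ty": 0,"tz": 0.8,"wx": 0,"wy": 0,"wz": 0},{"tx": 0,"ty": 0,"tz": 0.8,"wx": 0,"wy": 0,"wz": 0},{"tx": 0,"ty": 0,"tz": 0.8,"wx": 0,"wy": 0,"wz": 0},{"tx": 0,"ty": 0,"tz": 0,"wx": 0,"wy": 0,"wz": 0}]' --claw 1

```text
t: 35.2
tcp_pos: [0.6496, -0.3145, 0.201]
eef_rot: [0.838, 0.546, 0.001, -0.003]
contact_force: [0.4, -0.2, -0.6]
opening: 0.002
```

Run:
```python
from h import *
p,q,s=cur(); print(incase(p),s['contact_force'],s['opening'],s['t'])
```

```text
[0.1532 0.0001 0.201 ] [ 0.3669 -0.1516 -0.65  ] 0.0018822498128772465 35.2
```

>>> drive_tool --steps '[{"tx": 0,"ty": -0.78,"tz": -0.15,"wx": 0,"wy": 0,"wz": 0},{"tx": 0,"ty": -0.78,"tz": -0.15,"wx": 0,"wy": 0,"wz": 0},{"tx": 0,"ty": -0.72,"tz": -0.1,"wx": 0,"wy": 0,"wz": 0},{"tx": 0,"ty": -0.53,"tz": 0,"wx": 0,"wy": 0,"wz": 0},{"tx": 0,"ty": -0.53,"tz": 0.06,"wx": 0,"wy": 0,"wz": 0},{"tx": 0,"ty": -0.52,"tz": 0.11,"wx": 0,"wy": 0,"wz": 0},{"tx": 0,"ty": -0.51,"tz": 0.17,"wx": 0,"wy": 0,"wz": 0},{"tx": 0,"ty": -0.48,"tz": 0.23,"wx": 0,"wy": 0,"wz": 0},{"tx": 0,"ty": -0.46,"tz": 0.28,"wx": 0,"wy": 0,"wz": 0},{"tx": 0,"ty": -0.42,"tz": 0.33,"wx": 0,"wy": 0,"wz": 0}]'

```text
t: 36.45
tcp_pos: [0.5195, -0.2567, 0.1839]
eef_rot: [0.838, 0.546, 0.002, -0.001]
contact_force: [1.0, -1.3, 1.9]
opening: 0.001
```

Run:
```python
from h import *
from station import manip
p,q,s=cur(); print(incase(p),s['contact_force'],s['t'])
im=manip.read_camera('wrist'); cv2.imwrite('pics/wc.png',cv2.resize(im[...,::-1],(800,600),interpolation=cv2.INTER_CUBIC))
```

```text
[0.0108 0.0005 0.1839] [ 1.0422 -1.2612  1.9403] 36.45
```

View pics/wc.png

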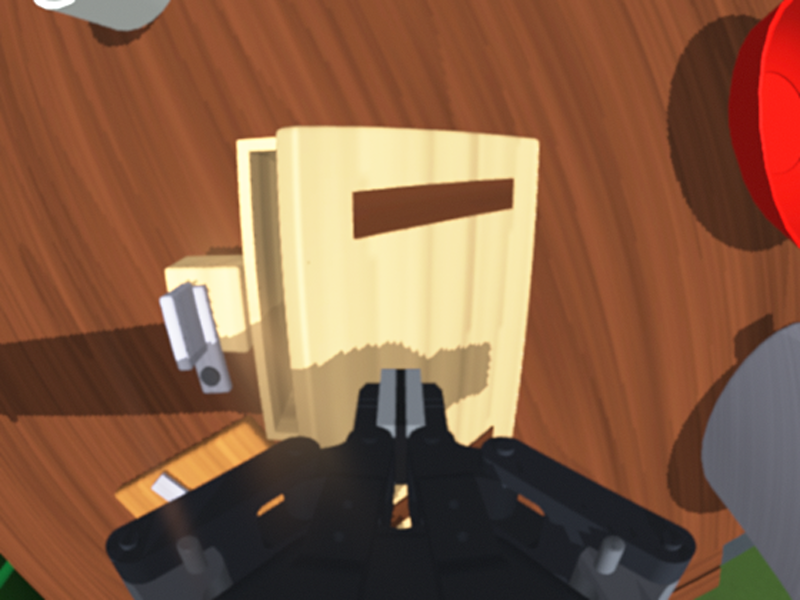

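The lid is following the fingers and has swung well forward. I continue down to shut.

>>> drive_tool --steps '[{"tx": 0,"ty": -0.38,"tz": 0.37,"wx": 0,"wy": 0,"wz": 0},{"tx": 0,"ty": -0.34,"tz": 0.41,"wx": 0,"wy": 0,"wz": 0},{"tx": 0,"ty": -0.29,"tz": 0.45,"wx": 0,"wy": 0,"wz": 0},{"tx": 0,"ty": -0.24,"tz": 0.48,"wx": 0,"wy": 0,"wz": 0},{"tx": 0,"ty": -0.19,"tz": 0.5,"wx": 0,"wy": 0,"wz": 0},{"tx": 0,"ty": -0.13,"tz": 0.52,"wx": 0,"wy": 0,"wz": 0},{"tx": 0,"ty": -0.07,"tz": 0.5,"wx": 0,"wy": 0,"wz": 0},{"tx": 0,"ty": 0,"tz": 0,"wx": 0,"wy": 0,"wz": 0}]'

```text
t: 37.5
tcp_pos: [0.4823, -0.2398, 0.1022]
eef_rot: [0.838, 0.546, 0.002, -0.002]
contact_force: [-0.7, 0.9, 0.0]
opening: 0.001
```

Run:
```python
from h import *
p,q,s=cur(); print(incase(p),s['contact_force'],s['t'])
```

```text
[-0.0301  0.0009  0.1022] [-0.7256  0.909   0.0248] 37.5
```

>>> drive_tool --steps '[{"tx": 0,"ty": 0,"tz": 0.1,"wx": 0,"wy": 0,"wz": 0},{"tx": 0,"ty": 0,"tz": 0.1,"wx": 0,"wy": 0,"wz": 0},{"tx": 0,"ty": 0,"tz": 0,"wx": 0,"wy": 0,"wz": 0}]'

```text
t: 37.88
tcp_pos: [0.4833, -0.2402, 0.1007]
eef_rot: [0.838, 0.546, 0.002, -0.001]
contact_force: [-4.7, 1.6, 12.3]
opening: 0.003
```

Run:
```python
from h import *
i=json.load(open('wb.json'))
print('axis',projectw(i,place(case,[(-.0995,0,.082),(-.0995,0,.116)]))/.7)
for th in (0,.1,.2,.3):
    d=np.array([np.sin(th),-np.cos(th),0]); b=np.array([-.0995,0,0])
    print(th,(projectw(i,place(case,[b+d*.048+[0,0,.09],b-d*.016+[0,0,.09],b+d*.02+[0,0,.116],b-d*.02+[0,0,.116]]))/.7).round().tolist())
im=cv2.imread('pics/wb.png')[195:345,220:350]; cv2.imwrite('pics/btn.png',cv2.resize(im,None,fx=5,fy=4,interpolation=cv2.INTER_CUBIC))
qd=rot_down(case[2]); g=place(case,(-.0995,0,.112))[0]
p,q,s=cur(); go((p+[0,0,.08],q),(g+[0,0,.06],rot_down(case[2]+.2)),(g,rot_down(case[2]+.2)))
```

```text
axis [[274.7185 254.8372]
 [261.9581 266.9841]]
0 [[278.0, 320.0], [270.0, 235.0], [265.0, 296.0], [260.0, 237.0]]
0.1 [[284.0, 320.0], [268.0, 236.0], [267.0, 296.0], [257.0, 238.0]]
0.2 [[290.0, 319.0], [266.0, 236.0], [270.0, 295.0], [254.0, 238.0]]
0.3 [[296.0, 318.0], [264.0, 237.0], [273.0, 294.0], [251.0, 239.0]]
4 x {"tx": 0.003, "ty": 0.001, "tz": -0.8, "wx": 0, "wy": 0, "wz": 0}
3 x {"tx": 0.049, "ty": -0.941, "tz": 0.116, "wx": 0, "wy": -0.001, "wz": -0.042}
3 x {"tx": 0, "ty": 0, "tz": 0.8, "wx": 0, "wy": 0, "wz": 0}
```

View pics/btn.png

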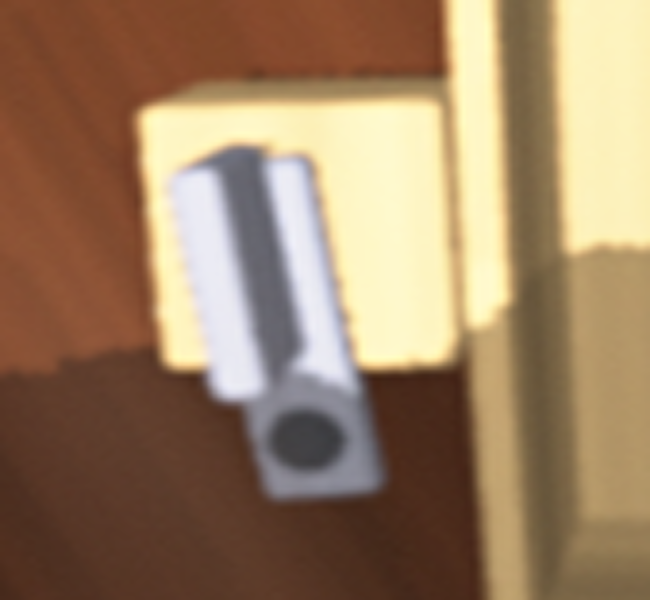

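The wing top runs from (259,236) to (268,294) and the nose end is at (285,319). That puts the button at about 0.1 rad, with its axis within about 1 mm of prediction. I pinch it.

>>> drive_tool --steps '[{"tx": 0,"ty": 0,"tz": -0.8,"wx": 0,"wy": 0,"wz": 0},{"tx": 0,"ty": 0,"tz": -0.8,"wx": 0,"wy": 0,"wz": 0},{"tx": 0,"ty": 0,"tz": -0.8,"wx": 0,"wy": 0,"wz": 0},{"tx": 0.049,"ty": -0.941,"tz": 0,"wx": 0,"wy": 0,"wz": -0.021},{"tx": 0.049,"ty": -0.941,"tz": 0,"wx": 0,"wy": 0,"wz": -0.021},{"tx": 0.049,"ty": -0.941,"tz": 0,"wx": 0,"wy": 0,"wz": -0.021},{"tx": 0,"ty": 0,"tz": 0,"wx": 0,"wy": 0,"wz": 0}]' --claw 0.55

```text
t: 38.75
tcp_pos: [0.4178, -0.2105, 0.1587]
eef_rot: [0.81, 0.587, 0.002, -0.001]
contact_force: [1.0, -0.1, 0.2]
opening: 0.45
```

Run:
```python
from h import *
from station import manip
p,q,s=cur(); print(incase(p),s['contact_force'],s['opening'],s['t'],s['joints'])
i=manip.camera_info('wrist'); im=manip.read_camera('wrist'); np.save('wd.npy',im)
b=np.array([-.0995,0,0]); print('lid free edge top',projectw(i,place(case,[(-.0735,y,.082) for y in (.091,-.0,-.091)]))/.7,'axis',projectw(i,place(case,b+[0,0,.116]))/.7)
cv2.imwrite('pics/wd.png',cv2.resize(im[...,::-1],(800,600),interpolation=cv2.INTER_CUBIC))
g=place(case,(-.0995,0,.112))[0]; go((g,rot_down(case[2]+.1)))
```

```text
[-0.1009  0.0018  0.1587] [ 0.9679 -0.0573  0.1664] 0.44995359232426013 38.75 [ 0.8792  0.0218 -0.4686  1.9883  0.0071  1.1334  0.091 ]
lid free edge top [[482.291  142.192 ]
 [455.7373 338.3429]
 [431.1507 483.8289]] axis [[401.389 366.971]]
2 x {"tx": -0.039, "ty": 0.001, "tz": 0.939, "wx": 0.001, "wy": -0.001, "wz": -0.001}
```

View pics/wd.png

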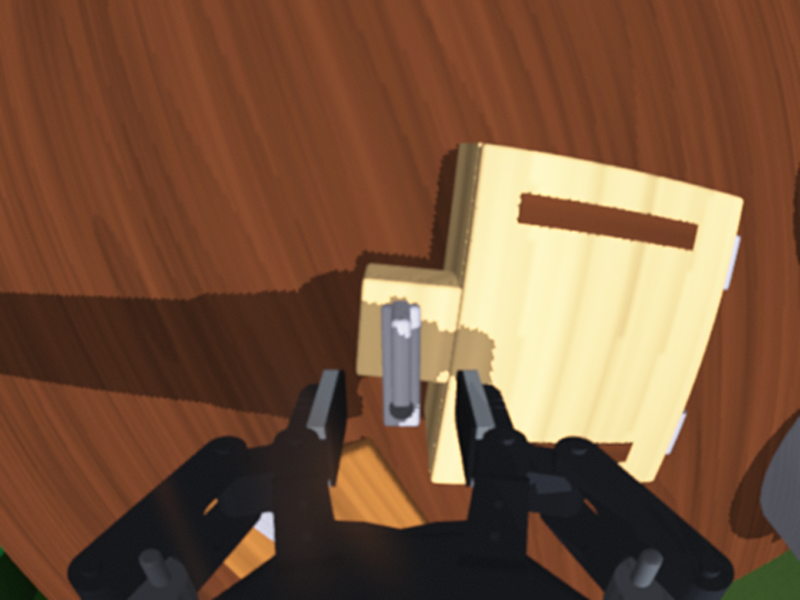

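The lid is shut: its corner at (482,143) matches the shut prediction (482,142). The wing is centred between the jaws at column 401. I descend and pinch.

>>> drive_tool --steps '[{"tx": -0.04,"ty": 0,"tz": 0.93,"wx": 0,"wy": 0,"wz": 0},{"tx": -0.04,"ty": 0,"tz": 0.93,"wx": 0,"wy": 0,"wz": 0},{"tx": 0,"ty": 0,"tz": 0,"wx": 0,"wy": 0,"wz": 0}]'

```text
t: 39.17
tcp_pos: [0.4177, -0.212, 0.1107]
eef_rot: [0.81, 0.587, 0.002, -0.003]
contact_force: [-0.0, 0.2, 0.6]
opening: 0.453
```

>>> drive_tool --steps '[{"tx": 0,"ty": 0,"tz": 0,"wx": 0,"wy": 0,"wz": 0},{"tx": 0,"ty": 0,"tz": 0,"wx": 0,"wy": 0,"wz": 0},{"tx": 0,"ty": 0,"tz": 0,"wx": 0,"wy": 0,"wz": 0},{"tx": 0,"ty": 0,"tz": 0,"wx": 0,"wy": 0,"wz": 0}]' --claw 1 --newtons 30

```text
t: 39.67
tcp_pos: [0.4177, -0.2122, 0.1131]
eef_rot: [0.81, 0.587, 0.001, -0.001]
contact_force: [-4.0, 1.6, 5.0]
opening: 0.081
```

Run:
```python
from h import *
p,q,s=cur(); print(incase(p),s['contact_force'],s['opening'],s['t'])
y=q.apply([0,1,0]); print('yaw rel',np.arctan2(y[1],y[0])-case[2])
```

```text
[-0.1003  0.0002  0.1131] [-3.9884  1.5612  5.0359] 0.08078197784094261 39.675
yaw rel 0.0988120130019442
```

>>> drive_tool --steps '[{"tx": 0,"ty": 0,"tz": 0,"wx": 0,"wy": 0,"wz": -0.092},{"tx": 0,"ty": 0,"tz": 0,"wx": 0,"wy": 0,"wz": -0.092},{"tx": 0,"ty": 0,"tz": 0,"wx": 0,"wy": 0,"wz": -0.092},{"tx": 0,"ty": 0,"tz": 0,"wx": 0,"wy": 0,"wz": -0.092},{"tx": 0,"ty": 0,"tz": 0,"wx": 0,"wy": 0,"wz": -0.092},{"tx": 0,"ty": 0,"tz": 0,"wx": 0,"wy": 0,"wz": -0.092},{"tx": 0,"ty": 0,"tz": 0,"wx": 0,"wy": 0,"wz": -0.092},{"tx": 0,"ty": 0,"tz": 0,"wx": 0,"wy": 0,"wz": -0.092},{"tx": 0,"ty": 0,"tz": 0,"wx": 0,"wy": 0,"wz": -0.092},{"tx": 0,"ty": 0,"tz": 0,"wx": 0,"wy": 0,"wz": -0.092},{"tx": 0,"ty": 0,"tz": 0,"wx": 0,"wy": 0,"wz": 0},{"tx": 0,"ty": 0,"tz": 0,"wx": 0,"wy": 0,"wz": 0}]'

```text
t: 41.18
tcp_pos: [0.4164, -0.2128, 0.1131]
eef_rot: [0.219, 0.976, 0.001, -0.001]
contact_force: [-6.1, 1.4, 8.6]
opening: 0.088
```

Run:
```python
from h import *
p,q,s=cur(); print(incase(p),s['contact_force'],s['ft_torque'],s['opening'],s['t'])
y=q.apply([0,1,0]); print('yaw rel',np.arctan2(y[1],y[0])-case[2])
```

```text
[-0.1013 -0.0009  0.1131] [-6.0748  1.4245  8.5678] [0.3217 1.6477 0.0531] 0.08750491887206924 41.175
yaw rel 1.54328311630583
```

>>> drive_tool --steps '[{"tx": 0,"ty": 0,"tz": 0,"wx": 0,"wy": 0,"wz": 0},{"tx": 0,"ty": 0,"tz": 0,"wx": 0,"wy": 0,"wz": 0},{"tx": 0,"ty": 0,"tz": 0,"wx": 0,"wy": 0,"wz": 0},{"tx": 0,"ty": 0,"tz": -0.6,"wx": 0,"wy": 0,"wz": 0},{"tx": 0,"ty": 0,"tz": -1,"wx": 0,"wy": 0,"wz": 0},{"tx": 0,"ty": 0,"tz": -1,"wx": 0,"wy": 0,"wz": 0},{"tx": 0,"ty": 0,"tz": -1,"wx": 0,"wy": 0,"wz": 0},{"tx": -0.5,"ty": 0,"tz": -1,"wx": 0,"wy": 0,"wz": 0},{"tx": -0.5,"ty": 0,"tz": -1,"wx": 0,"wy": 0,"wz": 0},{"tx": -0.5,"ty": 0,"tz": -1,"wx": 0,"wy": 0,"wz": 0},{"tx": 0,"ty": 0,"tz": 0,"wx": 0,"wy": 0,"wz": 0},{"tx": 0,"ty": 0,"tz": 0,"wx": 0,"wy": 0,"wz": 0}]' --claw 0.6

```text
t: 42.68
tcp_pos: [0.4511, -0.2287, 0.2766]
eef_rot: [0.219, 0.976, 0.002, -0.0]
contact_force: [0.0, 0.5, -0.4]
opening: 0.398
```

Run:
```python
from h import *
from station import manip
p,q,s=cur(); print(incase(p),s['contact_force'],s['t'])
w=manip.read_camera('wrist')[...,::-1]; sd=manip.read_camera('side')[...,::-1]
cv2.imwrite('pics/fin.png',np.hstack([cv2.resize(w,(400,300)),cv2.resize(sd[100:380,180:460],(300,300))]))
```

```text
[-0.0631 -0.0014  0.2766] [ 0.0216  0.4986 -0.3685] 42.675
```

Run:
```python
from h import *
from station import manip
i=manip.camera_info('wrist'); im=manip.read_camera('wrist').astype(int)
# steel mask (neutral colour) on the bracket/lid at blade height, in case coordinates
xs=np.arange(-.130,-.030,.002); ys=np.arange(-.06,.061,.002)
G=np.array([(x,y,.090) for x in xs for y in ys]); px=projectw(i,place(case,G)).round().astype(int)
ok=(px[:,0]>=0)&(px[:,0]<560)&(px[:,1]>=0)&(px[:,1]<420); G=G[ok]; c=im[px[ok,1],px[ok,0]]
st=(c.max(1)-c.min(1)<28)&(c.max(1)>60); P=G[st][:,:2]
for x in np.arange(-.115,-.035,.008):
    k=P[abs(P[:,0]-x)<.004]; print(round(x,3),len(k),k[:,1].mean().round(4) if len(k) else '')
T=manip.camera_info('top'); t=manip.read_camera('top').astype(int)
m=(t.min(2)>190).astype(np.uint8); n,l,s_,ce=cv2.connectedComponentsWithStats(m)
pt=project(T,place(tray,(0,0,.059)))[0]; print('bar pred',pt,[ (s_[j,4],ce[j]) for j in range(1,n) if np.hypot(*(ce[j]-pt))<15])
print('mug/jam/shaker colour check (px means):',[t[int(y*.7)-3:int(y*.7)+4,int(x*.7)-3:int(x*.7)+4].mean((0,1)).round() for x,y in ((398,378),(235,427),(230,275))])
```

```text
-0.115 27 -0.0002
-0.107 36 0.0
-0.099 36 0.0
-0.091 36 0.0
-0.083 36 0.0
-0.075 33 -0.0007
-0.067 32 -0.001
-0.059 32 -0.001
-0.051 8 -0.001
-0.043 0 
bar pred [290.3353 189.2391] [(np.int32(115), array([292.3826, 188.3739]))]
mug/jam/shaker colour check (px means): [array([242., 244., 243.]), array([243., 227.,   0.]), array([142.,  94.,  35.])]
```

```bash
python3 -c "
from station import manip
print(manip.read_state()['t'], manip.job_done())"
```

```text
the job is handed in; nothing more can be done
42.875 None
```

The job is handed in at 42.9 s of the 72 s allowed. The bar tin is in the tray's nest and the two disc tins are in the case's nests. The lid is shut and the turnbutton was turned after that, to about 1.54 rad.

**Tins:** After each release, the wrist camera showed the tag within about 1 mm of its nest centre. A last top-camera check found the bar tag 2 px from its predicted place.

**Lid:** At the end of the push the fingertips stood at lid-top height (82 mm) and met 12 N. A picture afterwards put the lid's front corner within 1 px of the shut prediction.

**Turnbutton:** A pixel check on the wrist image puts the nose square across the lid, reaching 48 mm ahead of the axis.

**Bystanders:** I checked only that the mug, jam jar and shaker still show their colours at their starting pixels. I did not re-measure the bottle and tumbler.

**Failed or disagreed:**
- **Cameras:** Top, side and wrist cameras differed by several mm on the rack's position, and by up to about 11 mm on the side view. I worked from the close wrist views.
- **Wrist bias:** The wrist camera has a steady offset of about 4 raw pixels.
- **Refused moves:** Two move calls were refused because rows must carry all six numbers.
- **Last picture:** The final one could not be viewed because the 12-picture limit was reached, so the end state was checked by numbers only.

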